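# Check the school compasses and peg the repair tin

### The job

Try the hinge of every pair of compasses on the desk by squeezing its legs together. Put those that fold, left folded, lying flat in the red pencil box for stock, and lay the seized ones that will not fold in the steel tin for repair; then, once all are sorted, take the clothes peg off the bookend and clip it over the rim of the tin as the repair mark, pushed well down on any side and left biting the wall. Leave the jar and the bowl where they are.

Things in the scene. Friction and masses are not known exactly. Their poses are not given: they have to be found in the camera images.
- comp_a_a (a point): school compasses a: point on one leg, half-way up (6.5 mm), 62 mm from the hinge, 5.5 mm right of the hinge's own line; x along the leg away from the hinge, z up. The compasses lie flat: round steel head over the hinge, 20 mm across, 15 mm high, a 20 mm stem behind it, two grey legs 8 mm wide, 13 mm high, tips 117 mm from the hinge. About 70 g
- comp_a_b (a point): school compasses a: the like point on the other (left) leg, x along that leg. Grip across both legs here: outside width 19 mm folded, about 37 mm at 0.3 rad, 53 mm at 0.55 rad
- comp_a_leg (a joint): school compasses a: angle between the legs, rad: 0 folded with the legs side by side (3 mm gap), 0.8 at most. A free hinge folds at under 1 N across the legs and stays where it is left; a seized one does not give, however hard the legs are squeezed. All look alike; absent compasses read None
- comp_b_a (a point): school compasses b: point on one leg, as for compasses a
- comp_b_b (a point): school compasses b: point on the other leg, as for compasses a
- comp_b_leg (a joint): school compasses b: angle between the legs, rad: 0 folded with the legs side by side (3 mm gap), 0.8 at most. A free hinge folds at under 1 N across the legs and stays where it is left; a seized one does not give, however hard the legs are squeezed. All look alike; absent compasses read None
- comp_c_a (a point): school compasses c: point on one leg, as for compasses a
- comp_c_b (a point): school compasses c: point on the other leg, as for compasses a
- comp_c_leg (a joint): school compasses c: angle between the legs, rad: 0 folded with the legs side by side (3 mm gap), 0.8 at most. A free hinge folds at under 1 N across the legs and stays where it is left; a seized one does not give, however hard the legs are squeezed. All look alike; absent compasses read None
- comp_d_a (a point): school compasses d: point on one leg, as for compasses a
- comp_d_b (a point): school compasses d: point on the other leg, as for compasses a
- comp_d_leg (a joint): school compasses d: angle between the legs, rad: 0 folded with the legs side by side (3 mm gap), 0.8 at most. A free hinge folds at under 1 N across the legs and stays where it is left; a seized one does not give, however hard the legs are squeezed. All look alike; absent compasses read None
- comp_e_a (a point): school compasses e: point on one leg, as for compasses a
- comp_e_b (a point): school compasses e: point on the other leg, as for compasses a
- comp_e_leg (a joint): school compasses e: angle between the legs, rad: 0 folded with the legs side by side (3 mm gap), 0.8 at most. A free hinge folds at under 1 N across the legs and stays where it is left; a seized one does not give, however hard the legs are squeezed. All look alike; absent compasses read None
- comp_f_a (a point): school compasses f: point on one leg, as for compasses a
- comp_f_b (a point): school compasses f: point on the other leg, as for compasses a
- comp_f_leg (a joint): school compasses f: angle between the legs, rad: 0 folded with the legs side by side (3 mm gap), 0.8 at most. A free hinge folds at under 1 N across the legs and stays where it is left; a seized one does not give, however hard the legs are squeezed. All look alike; absent compasses read None
- pencil_box: stock: open red plastic pencil box fixed on the desk, 170 (its x) by 200 (its y) by 35 mm high, walls and floor 4 to 5 mm; origin under its centre, z up
- tin: repair: open bare-steel square tin fixed on the desk, 200 by 200 by 50 mm high, walls 4 mm, floor 4 to 5 mm; origin under its centre, z up; its walls' mid-planes lie 98 mm from the centre along its x and y
- peg_pivot (a point): wooden clothes peg (35 g): its pivot, a coil of 4 mm radius that rests on the edge the peg bites. Jaws reach 31 to 36 mm below, handles 46 mm above; 14 mm wide (its y), opens along its x, z up. 35 mm above the pivot the handles measure about 33 mm outside; squeezed to the stop, 18 mm, with the jaws gaping about 13 mm. The point turns with one arm: leans 0.2 rad when squeezed
- peg_arm (a joint): how far the peg is squeezed, rad: 0 biting a 4 mm wall, 0.40 handles squeezed to the stop (needs about 12 N at the handles), -0.15 closed on nothing. The peg starts on the top edge of a fixed steel bookend: upright plate 4 mm thick, 80 mm wide, 55 mm high, with a 50 mm foot plate on the peg's +x side
- jar: bystander: small closed glass jar, 56 mm across, 75 mm high; origin under it
- bowl: bystander: white ceramic bowl of crayons, 110 mm across, 45 mm high (crayons to 65 mm); origin under it
Mind the look-alikes: they are no part of the job. Leave any blue look-alike of the part that bears comp_b_a alone.

How it is judged:
By the outcome, as a careful person would: the job done as asked, in the order asked, and still so for the second after the job is handed in, with the robot touching nothing.
Of comp_a, comp_c, comp_e, comp_f only 3 to 4 are there at a start; the rules pass over those that are not, and their reading is None.
Of comp_b, comp_d only 1 to 2 are there at a start; the rules pass over those that are not, and their reading is None.
At some moment in a run one of comp_a, comp_b, comp_c, comp_d, comp_e, comp_f may be knocked a few centimetres aside while the robot is not near it.
It also fails if it takes over 210 s, if anything falls off the work surface, if the arm or the gripper's body presses on something with over 40 N, if the wrist force passes 120 N, or if a joint passes its speed limit or range.

### The arm

A 6-joint arm with a two-finger parallel gripper is mounted at the origin on the work surface. World frame = base frame: x ahead of the robot, y to its left, z up, the work surface at z = 0. Lengths are in m, angles in rad, forces in N, time in s.
With the tool pointing down it reaches from about 0.3 to 0.775 m from the base axis. Payload 14.6 kg.
Tool frame: the origin (TCP) lies on the centre line of the jaws, within the pads' length; the fingertips stand 25 mm ahead of it and the grasp point (between the pads) lies 6 mm ahead of it (ctrl.tip_reach is the distance from the TCP to the fingertips, in m); z points along the fingers, y is the line along which they close (so a half turn about z gives the same grasp; the last joint's range is limited). The gripper opens to 94 mm and grips with 3 to 60 N. Pads are 16 mm wide; open, the fingers measure 119 mm over their backs; the gripper's body (75 mm by 177 mm) begins 78 mm behind the grasp point.
Start: joints at [1.279, 0.3, 1.521, -0, 1.321, -0.067], TCP at [0.123, 0.536, 0.197] pointing down, gripper open.
Joint ranges: [-3.03, 3.03], [-0.79, 2.21], [0.23, 2.52], [-1.04, 4.18], [0, 3.07], [-2.55, 2.55]. Speed limits (rad/s): [2.22, 2.22, 2.57, 3.14, 3.14, 3.14].

### API

Orientations are given as [roll, pitch, yaw] about the fixed x, y, z axes, in that order (R = Rz(yaw) Ry(pitch) Rx(roll)).
In Python, from station import ctrl gives the robot as it stands. The module is installed in compiled form; this text tells all that it offers.
- The arm moves only by the tool apply_moves, never from a script. Its argument "deltas" is a list of rows, each a list of 7 numbers: the closure in counts, from 0 (fully open) to 255 (shut), then the shift along the world's x, y, z in cm, then the turn, a rotation vector about the world's x, y, z in rad. In form: [[jaw, tx, ty, tz, ax, ay, az], ...]. A call has 1 to 10 rows; each row shifts and turns the commanded pose from where the row before left it; what a row does not reach is not made up. A row lasts 1/10 s, in which the tool goes at most 50 mm and 8.59 degrees, less where a joint would pass 70% of its speed; a pose out of reach is approached as far as the arm can. A call with a gripper value outside its range is refused whole. The fingers move at their own pace and stop on an object; "grip_force" is the grip in N (left out, the last holds). Time passes only in rows, so rows that do not move let the fingers close. It gives the time, the measured TCP pose, the force, the opening and the grip force at its end, in the units of the state.
- ctrl.get_obs(): the state, without advancing time (a new reading comes with each control period).
- ctrl.camera(name): name is "scene" or "top"; returns a dict with "img" (420x560x3 uint8, red, green, blue), "K" (3x3 intrinsics, pixels), "pose" (4x4, takes a point from camera to world coordinates). Camera axes: x right, y up, looking along -z (the intrinsics and any distortion apply to the point x, -y, -z); pixel columns grow to the right and rows downward; lengths in m; the calibration is good to about 2 mm. A picture is of the moment at which its call begins. There is no depth.
- ctrl.hand_in(): hands the job in; it is judged then, once.
The state is a dict: "time_s": time; "qpos": joint angles; "joint_vel": joint speeds; "tau": joint torques, N m; "ee_pos": TCP position; "eef_rot": TCP orientation; "force": force on the tool from outside, world axes, zero at the start; "moment": the same for the moment, N m; "grip_width": finger opening in m; "grip_force": force on a finger pad.
Only numpy, scipy, OpenCV 4.12 (cv2) and the standard library are available. Lean on these libraries where they do the work, as an engineer would, in place of code of your own. Each camera call takes 0.05 s, during which the arm holds its last target. There are 200 camera calls.

## Working session

There is one attempt and no reset: what is moved stays moved. The work goes in short steps, Python scripts to look and compute and a tool call to move; the robot and the scene stay as the last step left them, time stands still between calls to the robot, and variables do not carry over. Pictures are saved under pics/ and viewed, at most 14 in all, crops included, and the job is handed in when it is done.

Besides the shell and the picture viewer there is one more tool, called after ">>>" in YAML: its name, and indented under it one key for each argument. apply_moves: Moves the arm, as the interface text tells. Its arguments: {"type":"object","properties":{"deltas":{"type":"array"},"grip_force":{"type":"number"}},"required":["deltas"]}

```bash
mkdir -p pics; cat > h.py <<'E'
import numpy as np, cv2
from station import ctrl
def snap(n,tag):
    c=ctrl.camera(n); cv2.imwrite(f'pics/{tag}.png',cv2.cvtColor(c['img'],cv2.COLOR_RGB2BGR)); np.savez(f'pics/{tag}.npz',**{k:np.array(v) for k,v in c.items()}); return c
def load(tag): return dict(np.load(f'pics/{tag}.npz',allow_pickle=True))
def ray(c,u,v):
    K=c['K'];P=c['pose']; d=np.linalg.inv(K)@[u,v,1]; d=np.array([d[0],-d[1],-d[2]]); return P[:3,3],P[:3,:3]@d
def onz(c,u,v,z):
    o,d=ray(c,u,v); return o+d*(z-o[2])/d[2]
def proj(c,p):
    P=c['pose']; q=P[:3,:3].T@(np.array(p)-P[:3,3]); q=c['K']@np.array([q[0],-q[1],-q[2]]); return q[:2]/q[2]
def tri(c1,p1,c2,p2):
    o1,d1=ray(c1,*p1);o2,d2=ray(c2,*p2)
    s=np.linalg.lstsq(np.c_[d1,-d2],o2-o1,rcond=None)[0]
    a=o1+s[0]*d1;b=o2+s[1]*d2; return (a+b)/2,np.linalg.norm(a-b)
E
python3 - <<'E'
from h import *
for n in('scene','top'):
    c=snap(n,n+'0'); print(n,c.keys(),c['K'].tolist(),c['pose'].round(3).tolist())
    i=cv2.imread(f'pics/{n}0.png'); cv2.imwrite(f'pics/{n}0b.png',cv2.resize(i,(800,600),interpolation=cv2.INTER_CUBIC))
print(ctrl.get_obs(), ctrl.tip_reach)
E
```

```text
scene dict_keys(['img', 'K', 'pose']) [[415.30369903227864, 0.0, 282.9173692673645], [0.0, 415.30369903227864, 209.81702163037653], [0.0, 0.0, 1.0]] [[-0.888, -0.297, 0.35, 0.838], [0.459, -0.602, 0.654, 0.805], [0.016, 0.741, 0.671, 0.784], [0.0, 0.0, 0.0, 1.0]]
top dict_keys(['img', 'K', 'pose']) [[474.21522424599317, 0.0, 271.7831457647097], [0.0, 474.21522424599317, 207.54661449492346], [0.0, 0.0, 1.0]] [[0.027, 0.988, -0.149, 0.263], [-1.0, 0.028, 0.002, 0.12], [0.006, 0.149, 0.989, 1.393], [0.0, 0.0, 0.0, 1.0]]
{'time_s': 0.1, 'qpos': array([ 1.27938959e+00,  3.00440714e-01,  1.52153768e+00,  1.80438199e-05,
        1.32074284e+00, -6.66149013e-02]), 'joint_vel': array([ 0.00105772, -0.00058622, -0.00203146, -0.00095586,  0.00033466,
       -0.00047876]), 'tau': array([ 3.31959818e-04, -5.32641470e+01, -3.53278720e+01,  7.09196040e-02,
        2.34952132e-02, -9.10527751e-05]), 'ee_pos': array([0.1225266 , 0.53590628, 0.19642137]), 'eef_rot': array([-3.14046774e+00, -9.25637623e-05,  2.91679630e+00]), 'force': array([ 0.03896645,  0.27299863, -0.42846271]), 'moment': array([ 0.02577953,  0.00504913, -0.0497848 ]), 'grip_force': 0.0, 'grip_width': 0.09410324221420012} 0.025
```

View pics/scene0b.png

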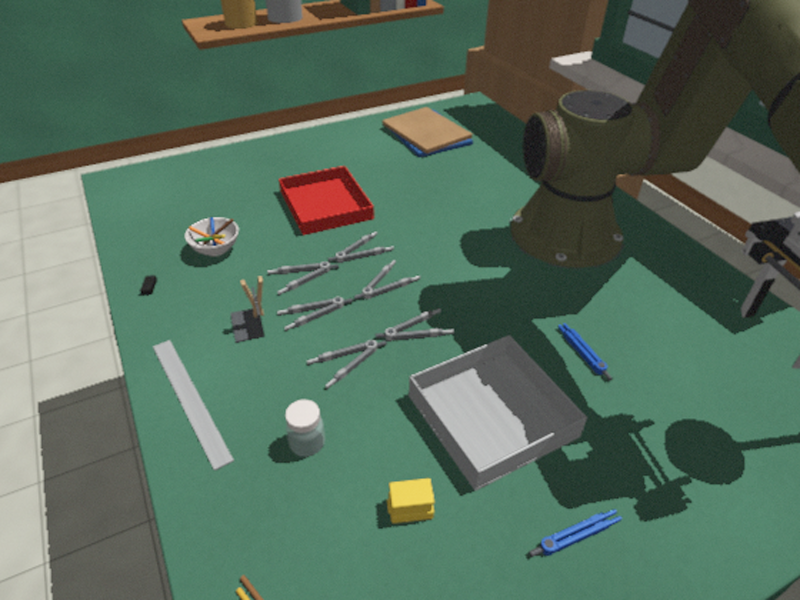

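View pics/top0b.png

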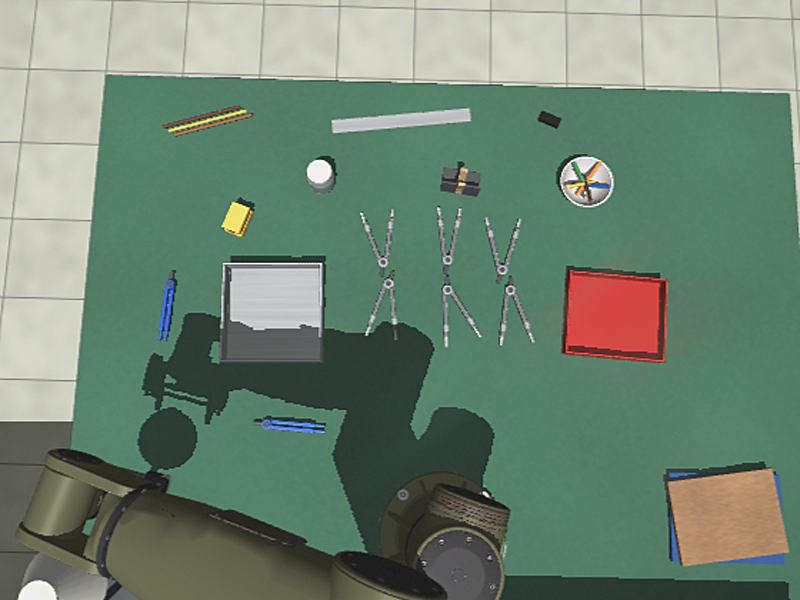

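```bash
python3 - <<'E'
import cv2
i=cv2.imread('pics/top0.png')[140:245,245:378]; cv2.imwrite('pics/tc.png',cv2.resize(i,(798,600),interpolation=cv2.INTER_CUBIC)) # sx 6, sy 5.714
i=cv2.imread('pics/scene0.png')[158:278,160:320]; cv2.imwrite('pics/sc.png',cv2.resize(i,(800,600),interpolation=cv2.INTER_CUBIC)) #5
E
```

```text
(no output)
```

View pics/tc.png

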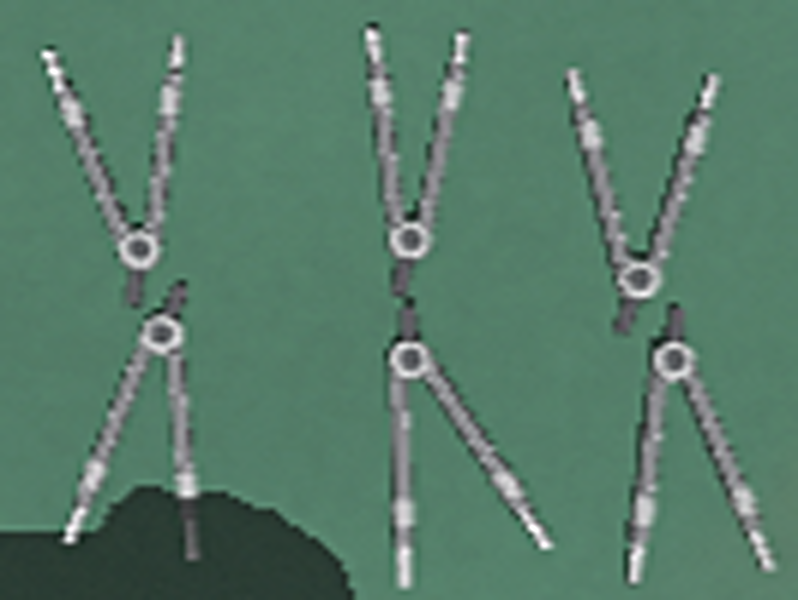

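View pics/sc.png

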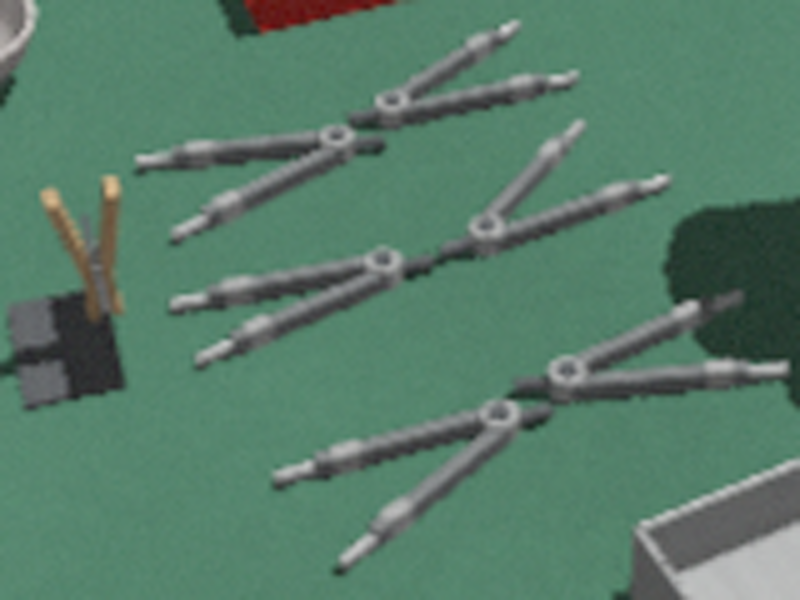

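```bash
cat > m.py <<'E'
from h import *
T=load('top0');S=load('scene0')
ft=lambda p:(245+p[0]/6-.4,140+p[1]/5.714-.4); fs=lambda p:(160+p[0]/5-.4,158+p[1]/5-.4)
H=dict(A=[(139,250),(45,50),(178,38),(500,412),(342,567),(277,480)],
B=[(410,240),(371,28),(462,34),(385,264),(198,360),(172,303)],
C=[(638,280),(572,70),(713,75),(338,138),(175,235),(138,160)],
D=[(161,333),(68,540),(194,557),(567,371),(787,370),(740,297)],
E=[(410,360),(404,585),(547,547),(487,228),(668,183),(580,127)],
F=[(673,360),(633,580),(770,568),(392,103),(575,78),(515,27)])
for k,v in H.items():
    pts=[tri(T,ft(v[i]),S,fs(v[i+3])) for i in range(3)]
    print(k,[ (np.r_[p,e]*1000).round(0).tolist() for p,e in pts])
    h=onz(T,*ft(v[0]),.015); a=onz(T,*ft(v[1]),.008);b=onz(T,*ft(v[2]),.008)
    hs=onz(S,*fs(v[3]),.015)
    an=[np.arctan2(*(q-h)[1::-1]) for q in(a,b)]
    print('   z-fixed head',h[:2].round(4),'scene',hs[:2].round(4),'tiplens',np.linalg.norm((a-h)[:2]).round(3),np.linalg.norm((b-h)[:2]).round(3),'ang',np.round(an,3),'open',np.round(((an[0]-an[1]+np.pi)%(2*np.pi))-np.pi,3))
for n,pts,z in(('tin',[(222,264),(323,264),(323,361),(222,361)],.05),('box',[(567,268),(667,279),(664,361),(563,353)],.035)):
    q=[onz(T,u*.7,v*.7,z) for u,v in pts]; print(n,np.mean(q,0).round(3),np.round(q,3)[:,:2].tolist())
E
python3 m.py; python3 - <<'E'
import cv2
a=cv2.imread('pics/top0.png'); b=cv2.imread('pics/scene0.png')
i=cv2.resize(a[105:145,300:350],(400,320),interpolation=cv2.INTER_CUBIC)
j=cv2.resize(b[188:243,155:195],(400,550),interpolation=cv2.INTER_CUBIC)
import numpy as np
o=np.zeros((600,800,3),'uint8');o[:320,:400]=i;o[:550,400:]=j;cv2.imwrite('pics/peg.png',o)
a2=cv2.resize(a[175:262,145:235],(400,387),interpolation=cv2.INTER_CUBIC);b2=cv2.resize(a[180:260,385:475],(400,356),interpolation=cv2.INTER_CUBIC)
o=np.zeros((400,800,3),'uint8');o[:387,:400]=a2;o[:356,400:]=b2;cv2.imwrite('pics/bins.png',o)
E
```

```text
A [[543.0, 132.0, 15.0, 1.0], [650.0, 182.0, 6.0, 0.0], [659.0, 116.0, 6.0, 0.0]]
   z-fixed head [0.5421 0.1319] scene [0.5431 0.1309] tiplens 0.119 0.117 ang [ 0.438 -0.14 ] open 0.577
B [[552.0, -2.0, 12.0, 0.0], [667.0, 19.0, 7.0, 0.0], [665.0, -27.0, 8.0, 1.0]]
   z-fixed head [ 0.5512 -0.0018] scene [0.5523 0.001 ] tiplens 0.117 0.116 ang [ 0.177 -0.219] open 0.396
C [[534.0, -115.0, 13.0, 1.0], [646.0, -82.0, 7.0, 1.0], [645.0, -153.0, 9.0, 1.0]]
   z-fixed head [ 0.5332 -0.1145] scene [ 0.5346 -0.1134] tiplens 0.117 0.119 ang [ 0.278 -0.331] open 0.608
D [[499.0, 120.0, 15.0, 1.0], [391.0, 163.0, 6.0, 0.0], [384.0, 101.0, 4.0, 1.0]]
   z-fixed head [0.4988 0.1199] scene [0.4994 0.1197] tiplens 0.116 0.116 ang [ 2.766 -2.975] open -0.542
E [[489.0, -3.0, 13.0, 1.0], [373.0, -2.0, 4.0, 0.0], [395.0, -73.0, 3.0, 1.0]]
   z-fixed head [ 0.4881 -0.0026] scene [ 0.4896 -0.0015] tiplens 0.116 0.117 ang [ 3.136 -2.509] open -0.638
F [[492.0, -132.0, 13.0, 0.0], [378.0, -114.0, 7.0, 0.0], [387.0, -182.0, 4.0, 1.0]]
   z-fixed head [ 0.4917 -0.1318] scene [ 0.4932 -0.1304] tiplens 0.115 0.116 ang [ 2.983 -2.709] open -0.591
tin [0.427 0.348 0.05 ] [[0.522, 0.455], [0.527, 0.252], [0.332, 0.244], [0.327, 0.443]]
box [ 0.442 -0.342  0.035] [[0.536, -0.245], [0.519, -0.449], [0.352, -0.438], [0.362, -0.235]]
```

View pics/peg.png

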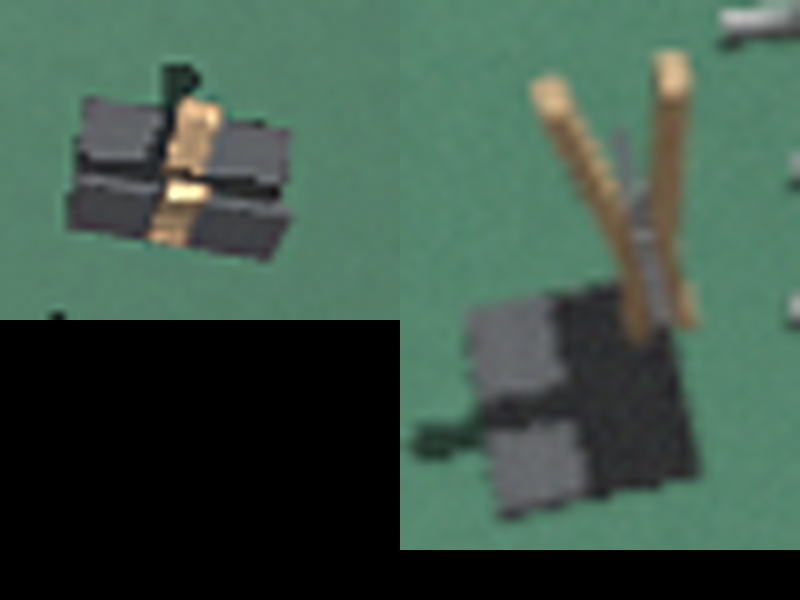

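View pics/bins.png

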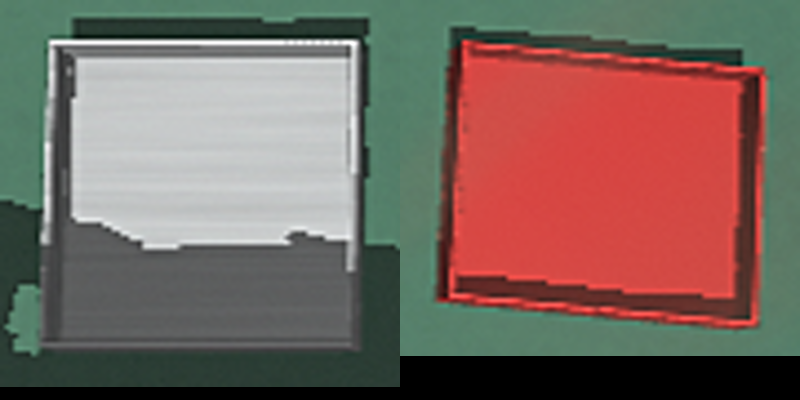

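```bash
python3 - <<'E'
from h import *
T=load('top0');S=load('scene0')
ft=lambda x,y:(300+x/8-.4,105+y/8-.4); fs=lambda x,y:(155+x/10-.4,188+y/10-.4)
for a,b in(((205,110),(550,90)),((187,190),(672,66))):
    print('handle',tri(T,ft(*a),S,fs(*b)), onz(T,*ft(*a),.104),onz(S,*fs(*b),.104))
e=[onz(T,*ft(*p),.055) for p in((80,183),(290,212))]; f=[onz(T,*ft(*p),.002) for p in((85,97),(290,130))]; g=[onz(T,*ft(*p),.0) for p in((67,228),(268,260))]
print(np.round(e,4),np.round(f,4),np.round(g,4))
for q in(e,f,g): d=q[0]-q[1]; print('ang along y',np.degrees(np.arctan2(-d[0],d[1])),np.linalg.norm(d))
print('tip bottom scene fronts', onz(S,*fs(640,335),.025),onz(S,*fs(688,322),.025))
fb=lambda x,y:(145+x/4.444-.4,175+y/4.444-.4); fr=lambda x,y:(385+x/4.444-.4,180+y/4.444-.4)
for n,z,q in(('tin',.05,[fb(*p) for p in((50,40),(361,40),(360,347),(40,347))]),('box',.035,[fr(*p) for p in((62,40),(364,68),(358,326),(40,298))])):
    w=np.array([onz(T,*p,z) for p in q])[:,:2]; print(n,w.round(3).tolist(),w.mean(0),[np.linalg.norm(w[i]-w[i-1]).round(3) for i in range(4)],[np.degrees(np.arctan2(*(w[i]-w[i-1])[::-1])).round(1) for i in range(4)])
# scene check: box corners & tin in 800 px
for n,z,q in(('tin',.05,[(410,378),(508,338),(585,418),(478,485)]),('box',.035,[(279,180),(346,169),(373,212),(307,231)])):
    w=np.array([onz(S,u*.7,v*.7,z) for u,v in q]); print(n,w[:,:2].round(3).tolist(),w.mean(0).round(3))
E
```

```text
handle (array([0.66556281, 0.00169677, 0.12733218]), np.float64(0.09264941761050588)) [ 0.71610162 -0.02607174  0.104     ] [0.62631953 0.01608874 0.104     ]
handle (array([0.63626756, 0.00868137, 0.12941525]), np.float64(0.09347242389457348)) [ 0.68654977 -0.02002587  0.104     ] [0.59544612 0.02080734 0.104     ]
[[ 0.7042  0.0139  0.055 ]
 [ 0.6954 -0.0631  0.055 ]] [[ 0.7558  0.0082  0.002 ]
 [ 0.745  -0.0702  0.002 ]] [[ 0.7044  0.0142  0.    ]
 [ 0.694  -0.0625  0.    ]]
ang along y -6.50453388927112 0.07749785758393875
ang along y -7.862858989462301 0.07917552851303307
ang along y -7.721314204958749 0.07730734161957843
tip bottom scene fronts [0.61462968 0.02928139 0.025     ] [0.6015173  0.03022174 0.025     ]
tin [[0.525, 0.454], [0.531, 0.253], [0.332, 0.245], [0.327, 0.448]] [0.42877598 0.34980903] [np.float64(0.198), np.float64(0.202), np.float64(0.199), np.float64(0.203)] [np.float64(1.8), np.float64(-88.4), np.float64(-177.8), np.float64(91.6)]
box [[0.533, -0.25], [0.52, -0.448], [0.351, -0.439], [0.364, -0.234]] [ 0.44200229 -0.34269924] [np.float64(0.171), np.float64(0.199), np.float64(0.169), np.float64(0.205)] [np.float64(-5.5), np.float64(-93.8), np.float64(176.7), np.float64(86.5)]
tin [[0.533, 0.26], [0.34, 0.256], [0.332, 0.449], [0.538, 0.471]] [0.436 0.359 0.05 ]
box [[0.521, -0.44], [0.355, -0.418], [0.376, -0.217], [0.534, -0.213]] [ 0.446 -0.322  0.035]
```

>>> apply_moves:
  deltas:
    - [0,3.5,-2.9,0,0,0,0.037]
    - [0,3.5,-2.9,0,0,0,0.037]
    - [0,3.5,-2.9,0,0,0,0.037]
    - [0,3.5,-2.9,0,0,0,0.037]
    - [0,3.5,-2.9,0,0,0,0.037]
    - [0,3.5,-2.9,0,0,0,0.037]
    - [0,3.5,-2.9,0,0,0,0.037]
    - [0,3.5,-2.9,0,0,0,0.037]
    - [0,3.5,-2.9,0,0,0,0.037]
    - [0,3.5,-2.9,0,0,0,0.037]
  grip_force: 4

```text
time_s: 1.1
ee_pos: [0.4737, 0.2446, 0.1968]
eef_rot: [-3.142, -0.0, -2.995]
force: [1.5, 1.3, -0.6]
grip_width: 0.0941
grip_force: 0.0
```

```bash
cat > st.py <<'E'
from h import *
o=ctrl.get_obs(); print('t',round(o['time_s'],2),'pos',(o['ee_pos']*100).round(2),'rot',o['eef_rot'].round(3),'F',o['force'].round(1),'w',round(o['grip_width']*1e3,1),'gf',round(o['grip_force'],1))
E
python3 st.py
python3 - <<'E'
from h import *
T=load('top0');S=load('scene0')
ft=lambda x,y:(300+x/8-.4,105+y/8-.4); fs=lambda x,y:(155+(x-400)/10-.4,188+y/10-.4)
for a,b in(((205,110),(550,90)),((187,190),(672,66))):
    print('handle',tri(T,ft(*a),S,fs(*b)), onz(T,*ft(*a),.104),onz(S,*fs(*b),.104))
E
```

```text
t 1.1 pos [47.37 24.46 19.68] rot [-3.142 -0.    -2.995] F [ 1.5  1.3 -0.6] w 94.1 gf 0.0
handle (array([ 0.71603649, -0.0261068 ,  0.10536172]), np.float64(0.0008548347309933886)) [ 0.71610162 -0.02607174  0.104     ] [ 0.71612851 -0.02812729  0.104     ]
handle (array([ 0.68617486, -0.0199789 ,  0.10672545]), np.float64(0.001093400023481662)) [ 0.68654977 -0.02002587  0.104     ] [ 0.68598953 -0.02374511  0.104     ]
```

>>> apply_moves:
  deltas:
    - [0,3.3,-2.6,-2,0,0,0]
    - [0,3.3,-2.6,-2,0,0,0]
    - [0,3.3,-2.6,-2,0,0,0]
    - [0,3.1,-2.6,-2,0,0,0]
    - [0,0,0,-3,0,0,0]
    - [0,0,0,-3,0,0,0]
    - [0,0,0,-2,0,0,0]
    - [0,0,0,-0.8,0,0,0]
    - [0,0,0,0,0,0,0]
    - [100,0,0,0,0,0,0]

```text
time_s: 2.1
ee_pos: [0.6031, 0.1423, 0.03]
eef_rot: [3.142, 0.001, -2.996]
force: [0.2, -0.8, 0.6]
grip_width: 0.0891
grip_force: 0.0
```

>>> apply_moves:
  deltas:
    - [160,0,0,0,0,0,0]
    - [160,0,0,0,0,0,0]
    - [210,0,0,0,0,0,0]
    - [210,0,0,0,0,0,0]
    - [210,0,0,0,0,0,0]
    - [210,0,0,0,0,0,0]
    - [210,0,0,0,0,0,0]
    - [210,0,0,0,0,0,0]

```text
time_s: 2.9
ee_pos: [0.6026, 0.1422, 0.0289]
eef_rot: [-3.142, -0.0, -2.996]
force: [0.8, -0.2, 0.3]
grip_width: 0.0256
grip_force: 0.0
```

```bash
python3 st.py
```

```text
t 2.9 pos [60.26 14.22  2.89] rot [-3.142 -0.    -2.996] F [ 0.8 -0.2  0.3] w 25.6 gf 0.0
```

>>> apply_moves:
  deltas:
    - [225,0,0,0,0,0,0]
    - [225,0,0,0,0,0,0]
    - [225,0,0,0,0,0,0]
    - [225,0,0,0,0,0,0]
    - [225,0,0,0,0,0,0]

```text
time_s: 3.4
ee_pos: [0.6026, 0.1421, 0.0289]
eef_rot: [-3.142, 0.0, -2.996]
force: [0.4, -0.6, -0.7]
grip_width: 0.0109
grip_force: 0.0
```

```bash
python3 - <<'E'
from h import *
a=snap('top','t1')['img'];b=snap('scene','s1')['img']
o=np.hstack([cv2.resize(a[130:250,230:390],(400,300),interpolation=3),cv2.resize(b[150:285,150:330],(400,300),interpolation=3)])
cv2.imwrite('pics/v1.png',cv2.resize(o,(800,300))[:,:,::-1])
E
```

```text
(no output)
```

View pics/v1.png

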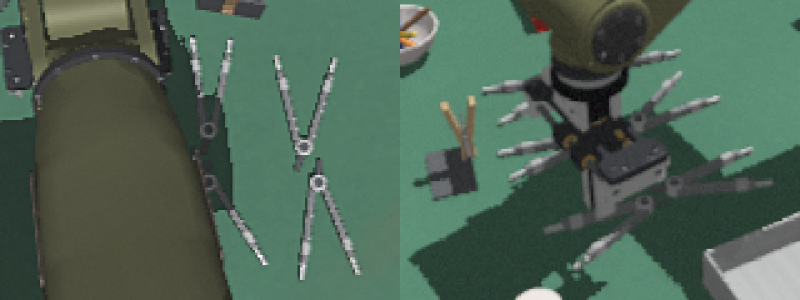

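```bash
python3 - <<'E'
from h import *
S=load('s1');i=S['img'][205:285,205:315][:,:,::-1]; i=cv2.resize(i,(770,560),interpolation=3)
def P(p): u,v=proj(S,p); return int((u-205)*7+3),int((v-205)*7+3)
print(P([.6026,.1421,.0289]),P([.6026,.1421,.004]))
cv2.circle(i,P([.6026,.1421,.004]),4,(0,0,255),1);cv2.circle(i,P([.6026,.1421,.0289]),4,(0,255,0),1)
cv2.imwrite('pics/v2.png',i)
E
```

```text
(244, 295) (247, 343)
```

View pics/v2.png

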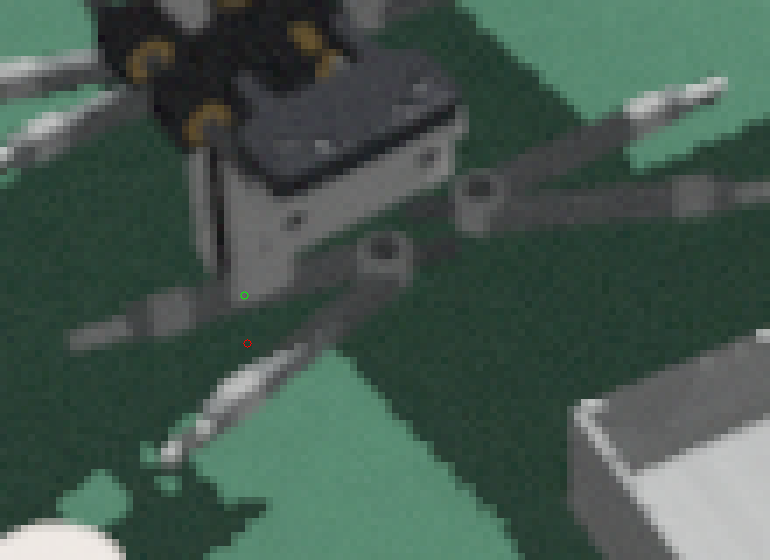

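```bash
python3 - <<'E'
from h import *
S=load('s1')
def P(p): u,v=proj(S,p); return int((u-205)*7+3),int((v-205)*7+3)
for z in(.004,.015,.025,.035):
  for y in (.148,.160): print(z,y,P([.595,y,z]),P([.611,y,z]))
a=load('scene0')['pose'];print(np.abs(a-S['pose']).max())
E
python3 st.py
```

```text
0.004 0.148 (274, 347) (232, 362)
0.004 0.16 (287, 370) (245, 385)
0.015 0.148 (272, 326) (230, 341)
0.015 0.16 (286, 349) (244, 364)
0.025 0.148 (271, 307) (229, 322)
0.025 0.16 (284, 330) (242, 345)
0.035 0.148 (269, 288) (227, 303)
0.035 0.16 (283, 310) (240, 326)
0.0
t 3.5 pos [60.26 14.21  2.89] rot [-3.142  0.    -2.996] F [ 0.3  0.3 -0.2] w 11.1 gf 0.0
```

```bash
python3 - <<'E'
from h import *
S=load('s1');i=S['img'][215:275,215:275][:,:,::-1]; i=cv2.resize(i,(600,600),interpolation=3)
i=(255*(i/255.)**.45).astype('uint8')
cv2.imwrite('pics/v3.png',i)
E
```

```text
(no output)
```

View pics/v3.png

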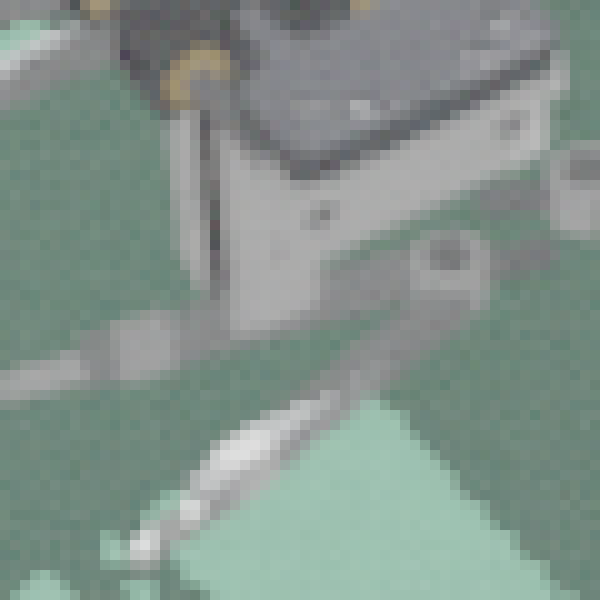

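>>> apply_moves:
  deltas:
    - [0,0,0,0,0,0,0]
    - [0,0,0,0,0,0,0]
    - [0,0,0,0,0,0,0]
    - [0,0,0,0,0,0,0]
    - [0,0,0,0,0,0,0]
    - [0,0,0,0,0,0,0]
    - [0,0,0,-0.3,0,0,0]
    - [0,0,0,0,0,0,0]

```text
time_s: 4.3
ee_pos: [0.6024, 0.1421, 0.0255]
eef_rot: [-3.142, -0.001, -2.996]
force: [-0.3, 0.1, 0.3]
grip_width: 0.0713
grip_force: 0.0
```

>>> apply_moves:
  deltas:
    - [0,0,0,-0.15,0,0,0]
    - [0,0,0,-0.1,0,0,0]
    - [0,0,0,0,0,0,0]

```text
time_s: 4.6
ee_pos: [0.6025, 0.1421, 0.0233]
eef_rot: [-3.142, -0.0, -2.996]
force: [-0.7, -0.5, 0.8]
grip_width: 0.0932
grip_force: 0.0
```

```bash
python3 - <<'E'
from h import *
S=snap('scene','s2');i=S['img'][205:285,205:315][:,:,::-1]; i=cv2.resize(i,(770,560),interpolation=3)
i=(255*(i/255.)**.5).astype('uint8')
cv2.imwrite('pics/v4.png',i)
E
```

```text
(no output)
```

View pics/v4.png

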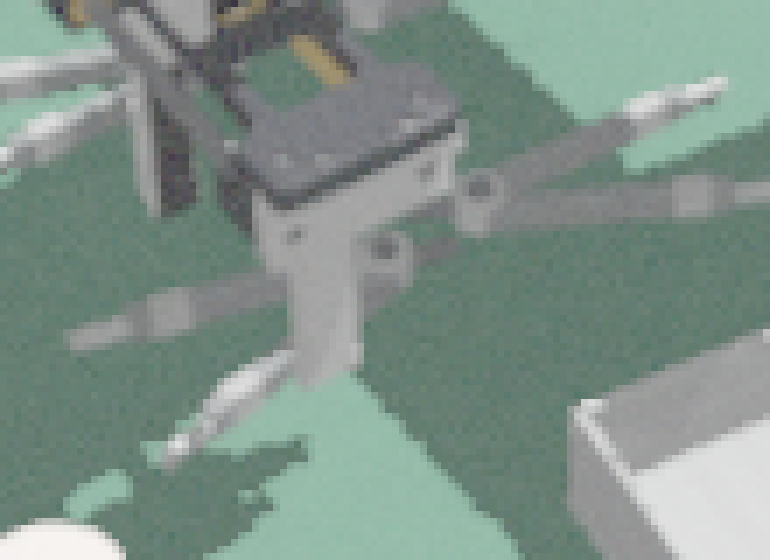

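```bash
python3 - <<'E'
from h import *
S=load('s2');f=lambda x,y:(205+x/7-.4,205+y/7-.4)
for z in(0,.01,.02,.03,.04,.05): print(z,onz(S,*f(329,378),z)[:2].round(4), 'corners',onz(S,*f(300,388),z)[:2].round(4),onz(S,*f(358,368),z)[:2].round(4))
print('want .5938 .2008')
S=load('s1')
for z in(0,.01,.02,.03,.04,.05): print(z,onz(S,*f(263,296),z)[:2].round(4)); 
print('want',[.6026-.145*.018,.1421+.018])
E
```

```text
0 [0.582  0.1668] corners [0.5931 0.1665] [0.5709 0.1671]
0.01 [0.5853 0.1749] corners [0.5962 0.1746] [0.5743 0.1752]
0.02 [0.5885 0.183 ] corners [0.5993 0.1827] [0.5777 0.1833]
0.03 [0.5918 0.1912] corners [0.6025 0.1909] [0.5811 0.1915]
0.04 [0.5951 0.1993] corners [0.6056 0.199 ] [0.5845 0.1996]
0.05 [0.5983 0.2074] corners [0.6087 0.2072] [0.5879 0.2077]
want .5938 .2008
0 [0.5874 0.12  ]
0.01 [0.5906 0.1287]
0.02 [0.5938 0.1374]
0.03 [0.597  0.1462]
0.04 [0.6002 0.1549]
0.05 [0.6034 0.1636]
want [0.59999, 0.1601]
```

>>> apply_moves:
  deltas:
    - [0,0,0,-0.15,0,0,0]
    - [0,0,0,-0.15,0,0,0]
    - [0,0,0,0,0,0,0]

```text
time_s: 4.95
ee_pos: [0.6025, 0.1421, 0.0202]
eef_rot: [3.142, -0.0, -2.996]
force: [-0.2, 0.5, 0.2]
grip_width: 0.0941
grip_force: 0.0
```

>>> apply_moves:
  deltas:
    - [0,0,0,-0.5,0,0,0]
    - [0,0,0,-0.5,0,0,0]
    - [0,0,0,-0.5,0,0,0]
    - [0,0,0,-0.4,0,0,0]
    - [0,0,0,-0.2,0,0,0]
    - [0,0,0,-0.2,0,0,0]
    - [0,0,0,0,0,0,0]

```text
time_s: 5.65
ee_pos: [0.6025, 0.1421, -0.0028]
eef_rot: [-3.142, -0.0, -2.996]
force: [-0.6, -0.2, -0.6]
grip_width: 0.0938
grip_force: 0.0
```

```bash
python3 - <<'E'
from h import *
S=snap('scene','s3');i=S['img'][205:285,205:315][:,:,::-1]; i=cv2.resize(i,(770,560),interpolation=3)
i=(255*(i/255.)**.5).astype('uint8')
cv2.imwrite('pics/v5.png',i)
E
```

```text
(no output)
```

View pics/v5.png

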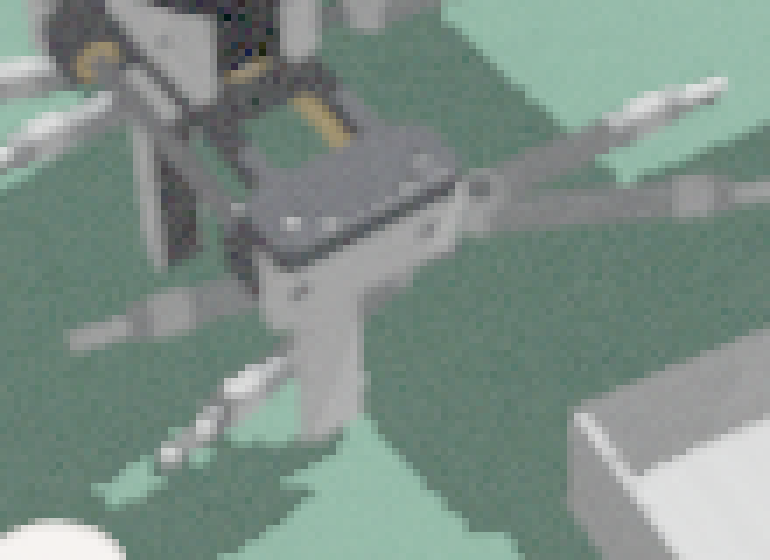

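>>> apply_moves:
  deltas:
    - [0,0,0,-0.4,0,0,0]
    - [0,0,0,-0.4,0,0,0]
    - [0,0,0,-0.2,0,0,0]
    - [130,0,0,0,0,0,0]
    - [130,0,0,0,0,0,0]
    - [160,0,0,0,0,0,0]
    - [180,0,0,0,0,0,0]
    - [200,0,0,0,0,0,0]
    - [220,0,0,0,0,0,0]
    - [220,0,0,0,0,0,0]

```text
time_s: 6.7
ee_pos: [0.6032, 0.1423, -0.0085]
eef_rot: [-3.142, 0.002, -2.996]
force: [-22.0, -3.6, 44.2]
grip_width: 0.0939
grip_force: 22.4
```

>>> apply_moves:
  deltas:
    - [225,0,0,0,0,0,0]
    - [225,0,0,0,0,0,0]
    - [225,0,0,0,0,0,0]
    - [225,0,0,0,0,0,0]

```text
time_s: 7.1
ee_pos: [0.6032, 0.1423, -0.0085]
eef_rot: [-3.142, 0.002, -2.996]
force: [-20.7, -4.0, 43.8]
grip_width: 0.0939
grip_force: 22.4
```

>>> apply_moves:
  deltas:
    - [0,0,0,0.35,0,0,0]
    - [0,0,0,0.3,0,0,0]
    - [0,0,0,0,0,0,0]
    - [130,0,0,0,0,0,0]
    - [130,0,0,0,0,0,0]
    - [130,0,0,0,0,0,0]
    - [130,0,0,0,0,0,0]
    - [160,0,0,0,0,0,0]
    - [180,0,0,0,0,0,0]
    - [200,0,0,0,0,0,0]

```text
time_s: 8.1
ee_pos: [0.6026, 0.1422, -0.0061]
eef_rot: [3.142, 0.0, -2.996]
force: [0.2, 0.1, -0.8]
grip_width: 0.0415
grip_force: 0.4
```

>>> apply_moves:
  deltas:
    - [220,0,0,0,0,0,0]
    - [220,0,0,0,0,0,0]
    - [220,0,0,0,0,0,0]
    - [220,0,0,0,0,0,0]

```text
time_s: 8.5
ee_pos: [0.6026, 0.1421, -0.0061]
eef_rot: [-3.142, -0.0, -2.996]
force: [0.3, -0.8, -0.0]
grip_width: 0.019
grip_force: 3.9
```

>>> apply_moves:
  deltas:
    - [230,0,0,0,0,0,0]
    - [230,0,0,4,0,0,0]
    - [230,0,0,4,0,0,0]
    - [230,0,0,4,0,0,0]
    - [230,-1.06,-3.93,0,0,0,-0.0155]
    - [230,-1.06,-3.93,0,0,0,-0.0155]
    - [230,-1.06,-3.93,0,0,0,-0.0155]
    - [230,-1.06,-3.93,0,0,0,-0.0155]
    - [230,-1.06,-3.93,0,0,0,-0.0155]
    - [230,-1.06,-3.93,0,0,0,-0.0155]
  grip_force: 12

```text
time_s: 9.5
ee_pos: [0.5383, -0.0951, 0.114]
eef_rot: [-3.142, 0.0, -3.09]
force: [1.4, 0.9, -1.1]
grip_width: 0.0185
grip_force: 12.0
```

>>> apply_moves:
  deltas:
    - [230,-1.06,-3.93,0,0,0,-0.0155]
    - [230,-1.06,-3.93,0,0,0,-0.0155]
    - [230,-1.06,-3.93,0,0,0,-0.0155]
    - [230,-1.06,-3.93,0,0,0,-0.0155]
    - [230,-1.06,-3.93,0,0,0,-0.0155]
    - [230,-1.06,-3.93,0,0,0,-0.0155]
    - [230,-1.06,-3.93,0,0,0,-0.0155]
    - [230,-1.06,-3.93,0,0,0,-0.0155]
    - [230,0,0,0,0,0,0]

```text
time_s: 10.4
ee_pos: [0.4524, -0.4119, 0.1136]
eef_rot: [-3.141, -0.0, 3.065]
force: [0.8, 0.8, -0.6]
grip_width: 0.0185
grip_force: 12.0
```

>>> apply_moves:
  deltas:
    - [230,0.2,0.4,-3,0,0,0]
    - [230,0,0,-3,0,0,0]
    - [230,0,0,-3,0,0,0]
    - [230,0,0,-1.5,0,0,0]
    - [230,0,0,-0.5,0,0,0]
    - [230,0,0,-0.3,0,0,0]
    - [230,0,0,0,0,0,0]
    - [182,0,0,0,0,0,0]
    - [182,0,0,0,0,0,0]
    - [182,0,0,0,0,0,0]

```text
time_s: 11.4
ee_pos: [0.4564, -0.4043, 0.0016]
eef_rot: [-3.141, 0.001, 3.07]
force: [0.2, -0.0, -0.3]
grip_width: 0.0273
grip_force: 0.0
```

>>> apply_moves:
  deltas:
    - [182,0,0,0.5,0,0,0]
    - [182,0,0,3,0,0,0]
    - [182,0,0,4,0,0,0]
    - [182,0,0,4,0,0,0]

```text
time_s: 11.8
ee_pos: [0.456, -0.4039, 0.1176]
eef_rot: [3.141, -0.0, 3.07]
force: [0.7, 0.6, -0.2]
grip_width: 0.0268
grip_force: 0.0
```

```bash
python3 - <<'E'
from h import *
S=snap('scene','s4');a=S['img'];t=snap('top','t4')['img']
o=np.hstack([cv2.resize(a[100:280,130:370],(400,300),interpolation=3),cv2.resize(t[110:290,235:475],(400,300),interpolation=3)])
cv2.imwrite('pics/v6.png',o[:,:,::-1])
E
```

```text
(no output)
```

View pics/v6.png

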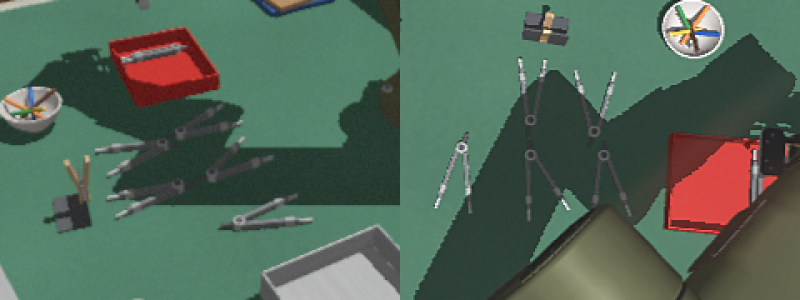

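>>> apply_moves:
  deltas:
    - [0,1.57,4.01,0,0,0,0.005]
    - [0,1.57,4.01,0,0,0,0.005]
    - [0,1.57,4.01,0,0,0,0.005]
    - [0,1.57,4.01,0,0,0,0.005]
    - [0,1.57,4.01,0,0,0,0.005]
    - [0,1.57,4.01,0,0,0,0.005]
    - [0,1.57,4.01,0,0,0,0.005]
    - [0,1.57,4.01,0,0,0,0.005]
    - [0,1.57,4.01,0,0,0,0.005]
    - [0,1.57,4.01,0,0,0,0.005]
  grip_force: 4

```text
time_s: 12.9
ee_pos: [0.6135, -0.0013, 0.1159]
eef_rot: [-3.142, 0.0, 3.12]
force: [0.7, -0.6, 0.0]
grip_width: 0.0939
grip_force: 0.0
```

```bash
cat > chk.py <<'E'
from h import *
M=dict(B=(.5518,-.001,.177,-.219),C=(.534,-.1143,.278,-.331),D=(.499,.120,2.766,-2.975),E=(.489,-.0025,3.136,-2.509),F=(.4925,-.1315,2.983,-2.709))
def chk(keys):
    for n in('top','scene'):
        c=ctrl.camera(n); hsv=cv2.cvtColor(c['img'],cv2.COLOR_RGB2HSV); out={}
        for k in keys:
            x,y,*an=M[k]; r=[]
            for a in an:
                for s in np.linspace(.02,.112,40):
                    u,v=proj(c,[x+s*np.cos(a),y+s*np.sin(a),.011]); 
                    r.append(hsv[int(round(v)),int(round(u)),1]<64)
            out[k]=round(float(np.mean(r)),2)
        print(n,out)
if __name__=='__main__': 
    import sys; chk(sys.argv[1])
E
python3 chk.py BCDEF; python3 st.py
```

```text
top {'B': 0.96, 'C': 0.94, 'D': 0.97, 'E': 0.94, 'F': 1.0}
scene {'B': 1.0, 'C': 1.0, 'D': 0.99, 'E': 1.0, 'F': 1.0}
t 13.0 pos [61.4   0.13 11.56] rot [3.141 0.    3.124] F [-0.8 -0.5  0.1] w 94.0 gf 0.0
```

>>> apply_moves:
  deltas:
    - [0,0,-0.4,-4,0,0,0]
    - [0,0,0,-4,0,0,0]
    - [0,0,0,-2.5,0,0,0]
    - [0,0,0,-1.2,0,0,0]
    - [0,0,0,-0.5,0,0,0]
    - [0,0,0,0,0,0,0]
    - [150,0,0,0,0,0,0]
    - [150,0,0,0,0,0,0]
    - [150,0,0,0,0,0,0]
    - [180,0,0,0,0,0,0]

```text
time_s: 14.0
ee_pos: [0.6134, -0.007, -0.0056]
eef_rot: [-3.142, 0.001, 3.12]
force: [-0.1, 0.7, 0.5]
grip_width: 0.0655
grip_force: 0.0
```

>>> apply_moves:
  deltas:
    - [200,0,0,0,0,0,0]
    - [220,0,0,0,0,0,0]
    - [220,0,0,0,0,0,0]
    - [220,0,0,0,0,0,0]
    - [220,0,0,0,0,0,0]
    - [220,0,0,0,0,0,0]

```text
time_s: 14.6
ee_pos: [0.6132, -0.007, -0.0061]
eef_rot: [3.142, -0.0, 3.12]
force: [0.6, -0.2, -0.2]
grip_width: 0.0192
grip_force: 3.9
```

>>> apply_moves:
  deltas:
    - [230,0,0,0,0,0,0]
    - [230,0,0,4,0,0,0]
    - [230,0,0,4,0,0,0]
    - [230,0,0,4,0,0,0]
    - [230,-1.56,-3.59,0,0,0,-0.005]
    - [230,-1.56,-3.59,0,0,0,-0.005]
    - [230,-1.56,-3.59,0,0,0,-0.005]
    - [230,-1.56,-3.59,0,0,0,-0.005]
    - [230,-1.56,-3.59,0,0,0,-0.005]
    - [230,-1.56,-3.59,0,0,0,-0.005]
  grip_force: 12

```text
time_s: 15.6
ee_pos: [0.5187, -0.2237, 0.1139]
eef_rot: [3.142, -0.0, 3.09]
force: [-0.0, -0.4, -0.7]
grip_width: 0.0181
grip_force: 12.0
```

>>> apply_moves:
  deltas:
    - [230,-1.56,-3.59,0,0,0,-0.005]
    - [230,-1.56,-3.59,0,0,0,-0.005]
    - [230,-1.56,-3.59,0,0,0,-0.005]
    - [230,-1.56,-3.59,0,0,0,-0.005]
    - [230,0,0,0,0,0,0]
    - [230,0,0,0,0,0,0]
    - [230,0,0,0,0,0,0]

```text
time_s: 16.3
ee_pos: [0.4576, -0.3652, 0.1138]
eef_rot: [3.141, -0.0, 3.071]
force: [0.2, 0.2, -0.3]
grip_width: 0.0183
grip_force: 12.0
```

Now lower, release, lift and head toward C (head .534,-.114; grip point .594,-.116, yaw −.026).

>>> apply_moves:
  deltas:
    - [230,0,0,-3,0,0,0]
    - [230,0,0,-3,0,0,0]
    - [230,0,0,-3,0,0,0]
    - [230,0,0,-1.5,0,0,0]
    - [230,0,0,-0.5,0,0,0]
    - [230,0,0,-0.3,0,0,0]
    - [230,0,0,0,0,0,0]
    - [184,0,0,0,0,0,0]
    - [184,0,0,0,0,0,0]
    - [184,0,0,0,0,0,0]

```text
time_s: 17.3
ee_pos: [0.4574, -0.3663, 0.0016]
eef_rot: [-3.141, 0.001, 3.07]
force: [-0.2, -0.1, 0.1]
grip_width: 0.026
grip_force: 0.0
```

>>> apply_moves:
  deltas:
    - [184,0,0,0.5,0,0,0]
    - [184,0,0,3,0,0,0]
    - [184,0,0,4,0,0,0]
    - [184,0,0,4,0,0,0]
    - [0,2.3,4.15,0,0,0,0.008]
    - [0,2.3,4.15,0,0,0,0.008]
    - [0,2.3,4.15,0,0,0,0.008]
    - [0,2.3,4.15,0,0,0,0.008]
    - [0,2.3,4.15,0,0,0,0.008]
    - [0,2.3,4.15,0,0,0,0.008]
  grip_force: 4

```text
time_s: 18.3
ee_pos: [0.5959, -0.1152, 0.1166]
eef_rot: [-3.141, 0.001, 3.118]
force: [-0.0, -1.2, 0.2]
grip_width: 0.0704
grip_force: 0.0
```

```bash
python3 chk.py CDEF; python3 st.py
```

```text
top {'C': 0.97, 'D': 0.97, 'E': 0.99, 'F': 0.99}
scene {'C': 0.97, 'D': 1.0, 'E': 1.0, 'F': 1.0}
t 18.4 pos [ 59.7  -11.24  11.64] rot [3.141e+00 1.000e-03 3.123e+00] F [-0.4 -0.6  0.2] w 79.0 gf 0.0
```

>>> apply_moves:
  deltas:
    - [0,0,-0.3,-4,0,0,0]
    - [0,0,0,-4,0,0,0]
    - [0,0,0,-2.5,0,0,0]
    - [0,0,0,-1.2,0,0,0]
    - [0,0,0,-0.5,0,0,0]
    - [0,0,0,0,0,0,0]
    - [130,0,0,0,0,0,0]
    - [130,0,0,0,0,0,0]
    - [130,0,0,0,0,0,0]
    - [160,0,0,0,0,0,0]

```text
time_s: 19.4
ee_pos: [0.5954, -0.1201, -0.0055]
eef_rot: [-3.141, 0.001, 3.118]
force: [0.1, 0.2, -0.0]
grip_width: 0.0656
grip_force: 0.0
```

>>> apply_moves:
  deltas:
    - [180,0,0,0,0,0,0]
    - [200,0,0,0,0,0,0]
    - [220,0,0,0,0,0,0]
    - [220,0,0,0,0,0,0]
    - [220,0,0,0,0,0,0]
    - [220,0,0,0,0,0,0]

```text
time_s: 20.0
ee_pos: [0.5953, -0.12, -0.0059]
eef_rot: [-3.142, 0.0, 3.118]
force: [0.8, 0.8, 3.4]
grip_width: 0.0557
grip_force: 3.9
```

>>> apply_moves:
  deltas:
    - [220,0,0,0,0,0,0]
    - [220,0,0,0,0,0,0]
    - [220,0,0,0,0,0,0]
    - [220,0,0,0,0,0,0]
    - [220,0,0,0,0,0,0]
  grip_force: 15

```text
time_s: 20.5
ee_pos: [0.5953, -0.12, -0.0059]
eef_rot: [-3.142, 0.0, 3.118]
force: [0.8, 1.2, 4.7]
grip_width: 0.055
grip_force: 14.4
```

>>> apply_moves:
  deltas:
    - [220,0,0,1,0,0,0]
    - [220,0,0,3,0,0,0]
    - [220,0,0,4,0,0,0]
    - [220,0,0,4,0,0,0]
    - [220,-0.5,2,0,0,0,0]
    - [220,-1.1,3.9,0,0,0,0.005]
    - [220,-1.1,3.9,0,0,0,0.005]
    - [220,-1.1,3.9,0,0,0,0.005]
    - [220,-1.1,3.9,0,0,0,0.005]
    - [220,-1.1,3.9,0,0,0,0.005]
  grip_force: 15

```text
time_s: 21.5
ee_pos: [0.5343, 0.0962, 0.1143]
eef_rot: [-3.141, -0.0, -3.14]
force: [0.9, 0.1, -1.1]
grip_width: 0.0551
grip_force: 14.5
```

>>> apply_moves:
  deltas:
    - [220,-1.2,3.9,0,0,0,0.005]
    - [220,-1.2,3.9,0,0,0,0.005]
    - [220,-1.2,3.9,0,0,0,0.005]
    - [220,-1.2,3.9,0,0,0,0.005]
    - [220,-1.2,3.9,0,0,0,0.005]
    - [220,-1.2,3.9,0,0,0,0.005]
    - [220,-1.2,3.9,0,0,0,0]
    - [220,-0.6,2.4,0,0,0,0]
    - [220,0,0,0,0,0,0]
    - [220,0,0,0,0,0,0]

```text
time_s: 22.5
ee_pos: [0.445, 0.3916, 0.1139]
eef_rot: [-3.141, -0.0, -3.11]
force: [0.7, -0.4, -0.5]
grip_width: 0.0552
grip_force: 14.5
```

```bash
python3 st.py; python3 chk.py DEF; python3 - <<'E'
from h import *
S=snap('scene','s5')
E
```

```text
t 22.5 pos [44.5  39.16 11.39] rot [-3.141 -0.    -3.11 ] F [ 0.7 -0.4 -0.5] w 55.2 gf 14.5
top {'D': 0.97, 'E': 0.94, 'F': 0.99}
scene {'D': 1.0, 'E': 1.0, 'F': 1.0}
```

>>> apply_moves:
  deltas:
    - [220,0,0,-3,0,0,0]
    - [220,0,0,-3,0,0,0]
    - [220,0,0,-3,0,0,0]
    - [220,0,0,-1.5,0,0,0]
    - [220,0,0,-0.5,0,0,0]
    - [220,0,0,-0.2,0,0,0]
    - [220,0,0,0,0,0,0]
    - [87,0,0,0,0,0,0]
    - [87,0,0,0,0,0,0]
    - [87,0,0,0,0,0,0]

```text
time_s: 23.65
ee_pos: [0.4454, 0.3922, 0.0026]
eef_rot: [3.141, 0.001, -3.11]
force: [0.4, 0.5, 0.8]
grip_width: 0.0618
grip_force: 0.0
```

>>> apply_moves:
  deltas:
    - [87,0,0,0.5,0,0,0]
    - [87,0,0,3,0,0,0]
    - [87,0,0,4,0,0,0]
    - [87,0,0,4,0,0,0]
  grip_force: 4

```text
time_s: 24.05
ee_pos: [0.445, 0.3918, 0.1186]
eef_rot: [-3.141, -0.0, -3.11]
force: [0.7, -0.4, 0.1]
grip_width: 0.0623
grip_force: 0.0
```

```bash
python3 st.py;python3 - <<'E'
import numpy as np
M=dict(D=(.499,.120,2.766,-2.975),E=(.489,-.0025,3.136,-2.509),F=(.4925,-.1315,2.983,-2.709))
for k,(x,y,a,b) in M.items():
    m=(a+b+2*np.pi)/2; print(k,'beta',m.round(3),'tool yaw',(m-2*np.pi if m>np.pi+.05 else m).round(3),'grip',(x+.062*np.cos(m)).round(4),(y+.062*np.sin(m)).round(4))
E
```

```text
t 24.05 pos [44.5  39.18 11.86] rot [-3.141 -0.    -3.11 ] F [ 0.7 -0.4  0.1] w 62.3 gf 0.0Traceback (most recent call last):
  File "<stdin>", line 4, in <module>
AttributeError: 'float' object has no attribute 'round'
```

>>> apply_moves:
  deltas:
    - [0,-0.11,-3.79,0,0,0,-0.0195]
    - [0,-0.11,-3.79,0,0,0,-0.0195]
    - [0,-0.11,-3.79,0,0,0,-0.0195]
    - [0,-0.11,-3.79,0,0,0,-0.0195]
    - [0,-0.11,-3.79,0,0,0,-0.0195]
    - [0,-0.11,-3.79,0,0,0,-0.0195]
    - [0,-0.11,-3.79,0,0,0,-0.0195]
    - [0,0,0,0,0,0,0]

```text
time_s: 24.85
ee_pos: [0.4374, 0.1237, 0.1175]
eef_rot: [-3.141, 0.001, 3.032]
force: [0.1, -0.5, -0.1]
grip_width: 0.094
grip_force: 0.0
```

```bash
python3 st.py; python3 chk.py DEF
```

```text
t 24.85 pos [43.74 12.37 11.75] rot [-3.141e+00  1.000e-03  3.032e+00] F [ 0.1 -0.5 -0.1] w 94.0 gf 0.0
top {'D': 1.0, 'E': 0.96, 'F': 0.99}
scene {'D': 1.0, 'E': 1.0, 'F': 1.0}
```

>>> apply_moves:
  deltas:
    - [0,0,0.2,-4,0,0,0]
    - [0,0,0,-4,0,0,0]
    - [0,0,0,-2.5,0,0,0]
    - [0,0,0,-1.3,0,0,0]
    - [0,0,0,-0.5,0,0,0]
    - [0,0,0,0,0,0,0]
    - [130,0,0,0,0,0,0]
    - [130,0,0,0,0,0,0]
    - [130,0,0,0,0,0,0]
    - [160,0,0,0,0,0,0]

```text
time_s: 25.95
ee_pos: [0.4377, 0.1287, -0.0056]
eef_rot: [3.141, 0.001, 3.036]
force: [0.1, 0.3, -0.8]
grip_width: 0.0654
grip_force: 0.0
```

>>> apply_moves:
  deltas:
    - [180,0,0,0,0,0,0]
    - [200,0,0,0,0,0,0]
    - [220,0,0,0,0,0,0]
    - [220,0,0,0,0,0,0]
    - [220,0,0,0,0,0,0]
    - [220,0,0,0,0,0,0]

```text
time_s: 26.55
ee_pos: [0.4375, 0.1286, -0.006]
eef_rot: [-3.142, 0.0, 3.036]
force: [-0.7, -0.1, 3.2]
grip_width: 0.0515
grip_force: 3.8
```

>>> apply_moves:
  deltas:
    - [220,0,0,0,0,0,0]
    - [220,0,0,0,0,0,0]
    - [220,0,0,0,0,0,0]
    - [220,0,0,0,0,0,0]
  grip_force: 15

```text
time_s: 26.95
ee_pos: [0.4375, 0.1286, -0.006]
eef_rot: [-3.142, 0.0, 3.036]
force: [-1.6, -1.6, 5.0]
grip_width: 0.0505
grip_force: 14.5
```

>>> apply_moves:
  deltas:
    - [220,0,0,1,0,0,0]
    - [220,0,0,3,0,0,0]
    - [220,0,0,4,0,0,0]
    - [220,0,0,4,0,0,0]
    - [220,-0.4,3,0,0,0,0.022]
    - [220,-0.4,3,0,0,0,0.022]
    - [220,-0.4,3,0,0,0,0.022]
    - [220,-0.4,3,0,0,0,0.022]
    - [220,-0.4,3,0,0,0,0.022]
    - [220,-0.4,2.9,0,0,0,0.022]

```text
time_s: 27.95
ee_pos: [0.413, 0.309, 0.1145]
eef_rot: [3.141, 0.0, -3.114]
force: [-0.4, -0.3, -0.7]
grip_width: 0.0507
grip_force: 14.6
```

>>> apply_moves:
  deltas:
    - [220,0,0,0,0,0,0]
    - [220,0,0,0,0,0,0]

```text
time_s: 28.15
ee_pos: [0.4132, 0.3078, 0.114]
eef_rot: [-3.141, -0.0, -3.114]
force: [-0.2, -0.4, -0.1]
grip_width: 0.0504
grip_force: 14.6
```

>>> apply_moves:
  deltas:
    - [220,0,0,-3,0,0,0]
    - [220,0,0,-3,0,0,0]
    - [220,0,0,-3,0,0,0]
    - [220,0,0,-1.5,0,0,0]
    - [220,0,0,-0.5,0,0,0]
    - [220,0,0,-0.2,0,0,0]
    - [220,0,0,0,0,0,0]
    - [98,0,0,0,0,0,0]
    - [98,0,0,0,0,0,0]
    - [98,0,0,0,0,0,0]

```text
time_s: 29.15
ee_pos: [0.4137, 0.3078, 0.0025]
eef_rot: [3.141, 0.001, -3.115]
force: [-0.4, -0.1, 0.3]
grip_width: 0.058
grip_force: 0.0
```

>>> apply_moves:
  deltas:
    - [98,0,0,0.5,0,0,0]
    - [98,0,0,3,0,0,0]
    - [98,0,0,4,0,0,0]
    - [98,0,0,4,0,0,0]
    - [0,0.2,-4.1,0,0,0,0.036]
    - [0,0.2,-4.1,0,0,0,0.036]
    - [0,0.2,-4.1,0,0,0,0.036]
    - [0,0.2,-4.1,0,0,0,0.036]
    - [0,0.2,-4.1,0,0,0,0.036]
    - [0,0.2,-4.1,0,0,0,0.036]
  grip_force: 4

```text
time_s: 30.15
ee_pos: [0.4254, 0.0601, 0.1175]
eef_rot: [-3.141, 0.001, -2.897]
force: [1.3, -0.5, 0.9]
grip_width: 0.0938
grip_force: 0.0
```

>>> apply_moves:
  deltas:
    - [0,0.2,-4.1,0,0,0,0.036]
    - [0,0.2,-4.1,0,0,0,0.036]
    - [0,0,0,0,0,0,0]
    - [0,0,0,0,0,0,0]

```text
time_s: 30.55
ee_pos: [0.4295, -0.0208, 0.1173]
eef_rot: [-3.142, 0.0, -2.829]
force: [-0.0, 0.4, -0.1]
grip_width: 0.0944
grip_force: 0.0
```

```bash
python3 st.py; python3 chk.py EF
```

```text
t 30.55 pos [42.95 -2.08 11.73] rot [-3.142  0.    -2.829] F [-0.   0.4 -0.1] w 94.4 gf 0.0
top {'E': 0.94, 'F': 0.94}
scene {'E': 1.0, 'F': 1.0}
```

>>> apply_moves:
  deltas:
    - [0,0,0,-4,0,0,0]
    - [0,0,0,-4,0,0,0]
    - [0,0,0,-2.5,0,0,0]
    - [0,0,0,-1.3,0,0,0]
    - [0,0,0,-0.5,0,0,0]
    - [0,0,0,0,0,0,0]
    - [130,0,0,0,0,0,0]
    - [130,0,0,0,0,0,0]
    - [130,0,0,0,0,0,0]
    - [160,0,0,0,0,0,0]

```text
time_s: 31.65
ee_pos: [0.4297, -0.0204, -0.0057]
eef_rot: [-3.141, 0.001, -2.827]
force: [-0.1, 0.1, 0.6]
grip_width: 0.0654
grip_force: 0.0
```

>>> apply_moves:
  deltas:
    - [180,0,0,0,0,0,0]
    - [200,0,0,0,0,0,0]
    - [220,0,0,0,0,0,0]
    - [220,0,0,0,0,0,0]
    - [220,0,0,0,0,0,0]
    - [220,0,0,0,0,0,0]

```text
time_s: 32.25
ee_pos: [0.4295, -0.0204, -0.0061]
eef_rot: [-3.142, 0.0, -2.827]
force: [-0.8, -0.9, 0.8]
grip_width: 0.0193
grip_force: 3.9
```

>>> apply_moves:
  deltas:
    - [230,0,0,0,0,0,0]
    - [230,0,0,4,0,0,0]
    - [230,0,0,4,0,0,0]
    - [230,0,0,4,0,0,0]
    - [230,-0.05,-3.77,0,0,0,-0.048]
    - [230,-0.05,-3.77,0,0,0,-0.048]
    - [230,-0.05,-3.77,0,0,0,-0.048]
    - [230,-0.05,-3.77,0,0,0,-0.048]
    - [230,-0.05,-3.77,0,0,0,-0.048]
    - [230,-0.05,-3.77,0,0,0,-0.048]
  grip_force: 12

```text
time_s: 33.25
ee_pos: [0.4261, -0.248, 0.1138]
eef_rot: [3.141, -0.0, -3.117]
force: [0.3, 0.4, -1.2]
grip_width: 0.0184
grip_force: 12.0
```

>>> apply_moves:
  deltas:
    - [230,-0.05,-3.77,0,0,0,-0.048]
    - [230,-0.05,-3.77,0,0,0,-0.048]
    - [230,0,0,0,0,0,0]
    - [230,0,0,0,0,0,0]
    - [230,0,0,0,0,0,0]

```text
time_s: 33.75
ee_pos: [0.4255, -0.321, 0.1138]
eef_rot: [3.141, -0.0, 3.073]
force: [-0.5, 0.2, -0.7]
grip_width: 0.0185
grip_force: 12.0
```

Lower, release, then on to F (grip .431,-.140, yaw −3.005).

>>> apply_moves:
  deltas:
    - [230,0,0,-3,0,0,0]
    - [230,0,0,-3,0,0,0]
    - [230,0,0,-3,0,0,0]
    - [230,0,0,-1.5,0,0,0]
    - [230,0,0,-0.5,0,0,0]
    - [230,0,0,-0.3,0,0,0]
    - [230,0,0,0,0,0,0]
    - [184,0,0,0,0,0,0]
    - [184,0,0,0,0,0,0]
    - [184,0,0,0,0,0,0]

```text
time_s: 34.75
ee_pos: [0.4257, -0.3221, 0.0015]
eef_rot: [-3.141, 0.001, 3.072]
force: [0.2, 0.3, -1.0]
grip_width: 0.0261
grip_force: 0.0
```

>>> apply_moves:
  deltas:
    - [184,0,0,0.5,0,0,0]
    - [184,0,0,3,0,0,0]
    - [184,0,0,4,0,0,0]
    - [184,0,0,4,0,0,0]
    - [0,0.1,3.6,0,0,0,0.041]
    - [0,0.1,3.6,0,0,0,0.041]
    - [0,0.1,3.6,0,0,0,0.041]
    - [0,0.1,3.6,0,0,0,0.041]
    - [0,0.1,3.6,0,0,0,0.041]
    - [0,0,0,0,0,0,0]
  grip_force: 4

```text
time_s: 35.75
ee_pos: [0.4305, -0.1391, 0.1165]
eef_rot: [3.141, 0.0, -3.002]
force: [-0.3, 0.4, 0.5]
grip_width: 0.0708
grip_force: 0.0
```

```bash
python3 chk.py F; python3 st.py
```

```text
top {'F': 1.0}
scene {'F': 1.0}
t 35.85 pos [ 43.08 -14.18  11.65] rot [-3.141e+00  1.000e-03 -3.005e+00] F [ 0.5 -0.4  0. ] w 78.8 gf 0.0
```

>>> apply_moves:
  deltas:
    - [0,0,0.1,-4,0,0,0]
    - [0,0,0,-4,0,0,0]
    - [0,0,0,-2.5,0,0,0]
    - [0,0,0,-1.2,0,0,0]
    - [0,0,0,-0.5,0,0,0]
    - [0,0,0,0,0,0,0]
    - [130,0,0,0,0,0,0]
    - [130,0,0,0,0,0,0]
    - [130,0,0,0,0,0,0]
    - [160,0,0,0,0,0,0]

```text
time_s: 36.85
ee_pos: [0.4307, -0.141, -0.0056]
eef_rot: [-3.141, 0.001, -3.006]
force: [0.6, -0.6, 0.5]
grip_width: 0.0655
grip_force: 0.0
```

>>> apply_moves:
  deltas:
    - [180,0,0,0,0,0,0]
    - [200,0,0,0,0,0,0]
    - [220,0,0,0,0,0,0]
    - [220,0,0,0,0,0,0]
    - [220,0,0,0,0,0,0]
    - [220,0,0,0,0,0,0]

```text
time_s: 37.45
ee_pos: [0.4305, -0.1409, -0.006]
eef_rot: [-3.142, 0.0, -3.006]
force: [0.4, 1.0, 0.1]
grip_width: 0.019
grip_force: 4.0
```

>>> apply_moves:
  deltas:
    - [230,0,0,0,0,0,0]
    - [230,0,0,4,0,0,0]
    - [230,0,0,4,0,0,0]
    - [230,0,0,4,0,0,0]
    - [230,-0.04,-3.53,0,0,0,-0.0515]
    - [230,-0.04,-3.53,0,0,0,-0.0515]
    - [230,-0.04,-3.53,0,0,0,-0.0515]
    - [230,-0.04,-3.53,0,0,0,-0.0515]
    - [230,0,0,0,0,0,0]
    - [230,0,0,0,0,0,0]
  grip_force: 12

```text
time_s: 38.45
ee_pos: [0.4285, -0.2822, 0.1135]
eef_rot: [3.141, -0.001, 3.071]
force: [-0.6, 0.1, -0.9]
grip_width: 0.0183
grip_force: 12.0
```

>>> apply_moves:
  deltas:
    - [230,0,0,-3,0,0,0]
    - [230,0,0,-3,0,0,0]
    - [230,0,0,-3,0,0,0]
    - [230,0,0,-1.5,0,0,0]
    - [230,0,0,-0.5,0,0,0]
    - [230,0,0,-0.3,0,0,0]
    - [230,0,0,0,0,0,0]
    - [184,0,0,0,0,0,0]
    - [184,0,0,0,0,0,0]
    - [184,0,0,0,0,0,0]

```text
time_s: 39.45
ee_pos: [0.4291, -0.2823, 0.0015]
eef_rot: [-3.141, 0.001, 3.071]
force: [1.3, -0.4, -0.1]
grip_width: 0.0263
grip_force: 0.0
```

>>> apply_moves:
  deltas:
    - [184,0,0,0.5,0,0,0]
    - [184,0,0,3,0,0,0]
    - [184,0,0,4,0,0,0]
    - [184,0,0,4,0,0,0]
    - [184,0,0,4,0,0,0]
    - [60,0,0,2,0,0,0]
    - [60,0,3,0,0,0,0]
    - [60,0,4,0,0,0,0]
    - [60,0,4,0,0,0,0]
    - [60,0,4,0,0,0,0]

```text
time_s: 40.45
ee_pos: [0.4286, -0.1308, 0.1765]
eef_rot: [-3.141, 0.001, 3.071]
force: [0.3, 0.3, 0.0]
grip_width: 0.0625
grip_force: 0.0
```

```bash
python3 st.py; python3 - <<'E'
from h import *
S=snap('scene','s6');a=S['img'];t=snap('top','t6')['img']
# left: scene box+peg ; right: scene tin
o=np.hstack([cv2.resize(a[110:245,155:275],(400,450),interpolation=3),cv2.resize(a[230:345,280:415],(400,341),interpolation=3)[:341]if 0 else cv2.copyMakeBorder(cv2.resize(a[230:345,280:415],(400,341),interpolation=3),0,109,0,0,0)])
cv2.imwrite('pics/v7.png',o[:,:,::-1])
E
```

```text
t 40.45 pos [ 42.86 -13.08  17.65] rot [-3.141e+00  1.000e-03  3.071e+00] F [0.3 0.3 0. ] w 62.5 gf 0.0
```

View pics/v7.png

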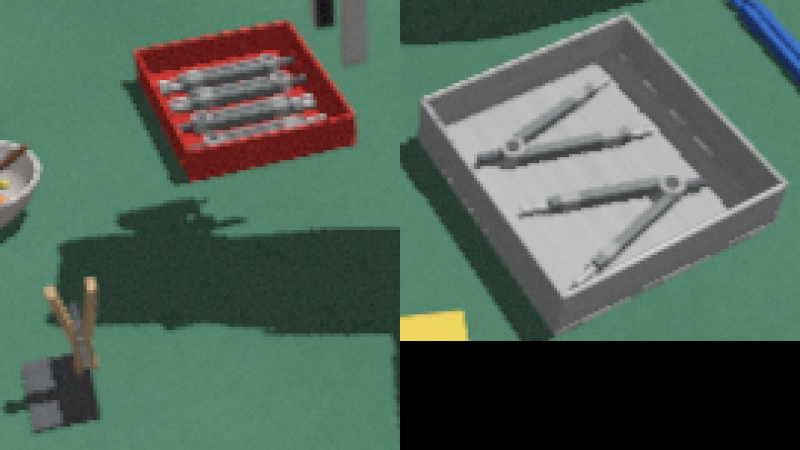

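```bash
python3 - <<'E'
from h import *
print(ctrl.get_obs()['qpos'].round(3))
for n in('t0','t6','s6'):
    c=load({'t0':'top0'}.get(n,n)); g=cv2.cvtColor(c['img'],cv2.COLOR_RGB2GRAY).astype('f4'); h=cv2.cvtColor(c['img'],cv2.COLOR_RGB2HSV)[:,:,1].astype('f4')
    for y in(.318,.338,.358):
        xs=np.arange(.512,.548,.002); px=np.array([proj(c,[x,y,.05]) for x in xs],'f4')
        v=cv2.remap(g,px[:,:1],px[:,1:],1)[:,0]; s=cv2.remap(h,px[:,:1],px[:,1:],1)[:,0]
        print(n,y,v.astype(int).tolist()); 
        if y==.338: print('   sat',s.astype(int).tolist())
E
```

```text
[-0.374  0.089  1.822  0.     1.23  -1.878]
t0 0.318 [199, 202, 209, 143, 111, 119, 123, 174, 241, 87, 38, 47, 52, 52, 52, 62, 94, 117, 114]
t0 0.338 [201, 205, 194, 126, 115, 121, 125, 198, 199, 45, 42, 50, 53, 52, 51, 51, 100, 120, 115]
   sat [5, 4, 4, 6, 3, 1, 3, 1, 28, 107, 96, 82, 75, 73, 73, 75, 83, 86, 85]
t0 0.358 [200, 205, 173, 109, 117, 114, 119, 217, 157, 33, 45, 51, 53, 51, 50, 63, 113, 118, 115]
t6 0.318 [207, 210, 218, 150, 117, 124, 128, 177, 241, 89, 41, 51, 54, 53, 54, 65, 98, 122, 118]
t6 0.338 [209, 213, 202, 131, 119, 125, 130, 200, 200, 48, 44, 51, 55, 55, 54, 52, 105, 126, 121]
   sat [5, 4, 3, 6, 5, 3, 2, 1, 27, 101, 97, 86, 76, 76, 77, 78, 83, 85, 85]
t6 0.358 [208, 215, 183, 116, 123, 119, 124, 219, 158, 36, 47, 53, 55, 54, 53, 66, 117, 123, 119]
s6 0.318 [189, 190, 190, 191, 190, 190, 190, 191, 189, 167, 118, 86, 84, 85, 82, 81, 82, 79, 83]
s6 0.338 [142, 169, 177, 183, 190, 190, 189, 190, 181, 150, 92, 84, 84, 83, 82, 83, 82, 82, 85]
   sat [4, 3, 2, 1, 0, 0, 1, 2, 2, 1, 3, 6, 7, 7, 3, 4, 5, 3, 6]
s6 0.358 [190, 190, 190, 189, 190, 191, 192, 192, 183, 135, 94, 84, 81, 83, 82, 83, 83, 83, 86]
```

>>> apply_moves:
  deltas:
    - [60,2.27,0.885,0,0,0,-0.136]
    - [60,2.27,0.885,0,0,0,-0.136]
    - [60,2.27,0.885,0,0,0,-0.136]
    - [60,2.27,0.885,0,0,0,-0.136]
    - [60,2.27,0.885,0,0,0,-0.136]
    - [60,2.27,0.885,0,0,0,-0.136]
    - [60,2.27,0.885,0,0,0,-0.136]
    - [60,2.27,0.885,0,0,0,-0.136]
    - [60,2.27,0.885,0,0,0,-0.136]
    - [60,2.27,0.885,0,0,0,-0.136]
  grip_force: 5

```text
time_s: 41.55
ee_pos: [0.6568, -0.044, 0.1762]
eef_rot: [3.142, 0.0, 1.705]
force: [-0.8, -0.8, -0.6]
grip_width: 0.0716
grip_force: 0.0
```

>>> apply_moves:
  deltas:
    - [60,2.27,0.885,0,0,0,-0.136]
    - [60,2.27,0.885,0,0,0,-0.136]
    - [60,0,0,0,0,0,0]
    - [60,0,0,0,0,0,0]
    - [60,0,0,0,0,0,0]

```text
time_s: 42.05
ee_pos: [0.7008, -0.0267, 0.1761]
eef_rot: [-3.141, 0.0, 1.441]
force: [0.0, -0.4, -0.2]
grip_width: 0.0717
grip_force: 0.0
```

```bash
python3 st.py
```

```text
t 42.05 pos [70.08 -2.67 17.61] rot [-3.141  0.     1.441] F [ 0.  -0.4 -0.2] w 71.7 gf 0.0
```

>>> apply_moves:
  deltas:
    - [60,0,0.2,-3,0,0,0]
    - [60,0,0,-3,0,0,0]
    - [60,0,0,-2.5,0,0,0]
    - [60,0,0,-1.5,0,0,0]
    - [60,0,0,-0.6,0,0,0]
    - [60,0,0,0,0,0,0]
    - [130,0,0,0,0,0,0]
    - [130,0,0,0,0,0,0]
    - [130,0,0,0,0,0,0]
    - [160,0,0,0,0,0,0]

```text
time_s: 43.05
ee_pos: [0.7014, -0.0239, 0.0704]
eef_rot: [3.141, -0.0, 1.439]
force: [0.5, -0.3, 0.0]
grip_width: 0.0432
grip_force: 0.0
```

>>> apply_moves:
  deltas:
    - [160,0,0,0,0,0,0]
    - [160,0,0,0,0,0,0]
    - [160,0,0,0,0,0,0]

```text
time_s: 43.35
ee_pos: [0.7018, -0.024, 0.0706]
eef_rot: [3.14, -0.0, 1.439]
force: [2.6, -0.3, 4.3]
grip_width: 0.0355
grip_force: 5.0
```

>>> apply_moves:
  deltas:
    - [190,0,0,0,0,0,0]
    - [215,0,0,0,0,0,0]
    - [215,0,0,0,0,0,0]
    - [215,0,0,0,0,0,0]
    - [215,0,0,0,0,0,0]
    - [215,0,0,0,0,0,0]
  grip_force: 25

```text
time_s: 43.95
ee_pos: [0.7029, -0.0241, 0.0724]
eef_rot: [3.136, -0.0, 1.439]
force: [3.6, -0.3, 14.6]
grip_width: 0.0184
grip_force: 25.0
```

>>> apply_moves:
  deltas:
    - [215,0,0,0.5,0,0,0]
    - [215,0,0,1,0,0,0]
    - [215,0,0,2,0,0,0]
    - [215,0,0,3,0,0,0]
    - [215,0,0,3,0,0,0]
    - [215,0,0,0,0,0,0]
    - [215,0,0,0,0,0,0]

```text
time_s: 44.65
ee_pos: [0.7011, -0.0239, 0.1651]
eef_rot: [-3.141, -0.0, 1.439]
force: [0.6, -0.4, -0.4]
grip_width: 0.0183
grip_force: 24.9
```

```bash
python3 st.py; python3 - <<'E'
from h import *
S=snap('scene','s7');a=S['img']; o=ctrl.get_obs()['ee_pos']
u,v=proj(S,o);print(u,v)
x0=max(int(u)-35,0);y0=max(int(v)-30,0)
i=cv2.resize(a[y0:y0+60,x0:x0+70],(700,600),interpolation=3)[:,:,::-1]
cv2.imwrite('pics/v8.png',i); print(x0,y0)
E
```

```text
t 44.65 pos [70.11 -2.39 16.51] rot [-3.141 -0.     1.439] F [ 0.6 -0.4 -0.4] w 18.3 gf 24.9
172.21200963778074 176.94422543050885
137 146
```

View pics/v8.png

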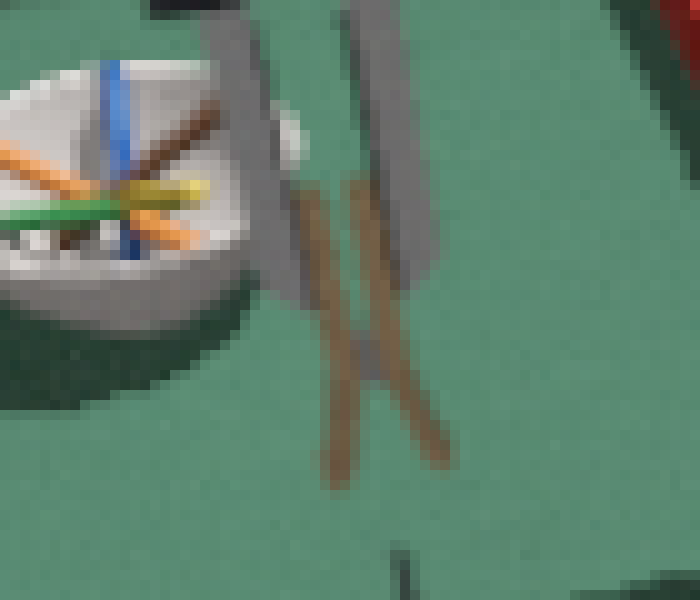

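```bash
python3 - <<'E'
from h import *
S=load('s7')
for z in(.14,.145,.15,.155,.16): print(z,onz(S,173.4,181.3,z).round(4))
for z in(.105,.11,.115,.12,.125): print('jaws mid',z,onz(S,137+38.8-.4,146+47.2-.4,z).round(4), onz(S,137+33.8-.4,146+48.5-.4,z).round(4),onz(S,137+43.8-.4,146+46-.4,z).round(4))
E
```

```text
0.14 [ 0.6978 -0.0373  0.14  ]
0.145 [ 0.6989 -0.0307  0.145 ]
0.15 [ 0.7    -0.0242  0.15  ]
0.155 [ 0.7011 -0.0177  0.155 ]
0.16 [ 0.7022 -0.0111  0.16  ]
jaws mid 0.105 [ 0.6991 -0.035   0.105 ] [ 0.7118 -0.0356  0.105 ] [ 0.6863 -0.0341  0.105 ]
jaws mid 0.11 [ 0.7001 -0.0288  0.11  ] [ 0.7127 -0.0294  0.11  ] [ 0.6874 -0.0279  0.11  ]
jaws mid 0.115 [ 0.7011 -0.0226  0.115 ] [ 0.7136 -0.0232  0.115 ] [ 0.6886 -0.0217  0.115 ]
jaws mid 0.12 [ 0.7021 -0.0164  0.12  ] [ 0.7146 -0.017   0.12  ] [ 0.6897 -0.0155  0.12  ]
jaws mid 0.125 [ 0.7031 -0.0103  0.125 ] [ 0.7155 -0.0108  0.125 ] [ 0.6908 -0.0094  0.125 ]
```

>>> apply_moves:
  deltas:
    - [215,-1.73,3.62,0,0,0,0.016]
    - [215,-1.73,3.62,0,0,0,0.016]
    - [215,-1.73,3.62,0,0,0,0.016]
    - [215,-1.73,3.62,0,0,0,0.016]
    - [215,-1.73,3.62,0,0,0,0.016]
    - [215,-1.73,3.62,0,0,0,0.016]
    - [215,-1.73,3.62,0,0,0,0.016]
    - [215,-1.73,3.62,0,0,0,0.016]
    - [215,-1.73,3.62,0,0,0,0.016]
    - [215,-1.73,3.62,0,0,0,0.016]

```text
time_s: 45.7
ee_pos: [0.5268, 0.3391, 0.1634]
eef_rot: [-3.139, 0.001, 1.6]
force: [1.4, -0.2, -1.5]
grip_width: 0.0183
grip_force: 24.9
```

>>> apply_moves:
  deltas:
    - [215,0,0,0,0,0,0]
    - [215,0,0,0,0,0,0]
    - [215,0,0,0,0,0,0]
    - [215,0,0,0,0,0,0]

```text
time_s: 46.1
ee_pos: [0.5288, 0.3369, 0.1645]
eef_rot: [-3.141, 0.0, 1.598]
force: [0.8, -0.1, 0.3]
grip_width: 0.0188
grip_force: 24.9
```

```bash
python3 st.py
```

```text
t 46.1 pos [52.88 33.69 16.45] rot [-3.141  0.     1.598] F [ 0.8 -0.1  0.3] w 18.8 gf 24.9
```

>>> apply_moves:
  deltas:
    - [215,-0.1,0,-2,0,0,0]
    - [215,0,0,-2,0,0,0]
    - [215,0,0,-1.5,0,0,0]
    - [215,0,0,-1,0,0,0]
    - [215,0,0,-0.6,0,0,0]
    - [215,0,0,-0.4,0,0,0]
    - [215,0,0,0,0,0,0]

```text
time_s: 46.8
ee_pos: [0.5274, 0.338, 0.0899]
eef_rot: [-3.142, 0.0, 1.599]
force: [-0.1, 0.3, 0.9]
grip_width: 0.0184
grip_force: 24.9
```

>>> apply_moves:
  deltas:
    - [215,0,0,-0.7,0,0,0]
    - [215,0,0,-0.6,0,0,0]
    - [215,0,0,-0.4,0,0,0]
    - [215,0,0,-0.2,0,0,0]
    - [215,0,0,0,0,0,0]

```text
time_s: 47.3
ee_pos: [0.5275, 0.338, 0.0708]
eef_rot: [3.141, -0.0, 1.599]
force: [1.7, 0.7, 0.1]
grip_width: 0.0187
grip_force: 24.9
```

>>> apply_moves:
  deltas:
    - [215,0,0,-0.2,0,0,0]
    - [215,0,0,-0.15,0,0,0]
    - [215,0,0,0,0,0,0]

```text
time_s: 47.6
ee_pos: [0.5279, 0.3382, 0.0679]
eef_rot: [3.14, -0.001, 1.599]
force: [5.1, 0.1, 1.8]
grip_width: 0.0188
grip_force: 24.9
```

>>> apply_moves:
  deltas:
    - [215,0.1,0,-0.15,0,0,0]
    - [215,0,0,-0.1,0,0,0]
    - [215,0,0,0,0,0,0]

```text
time_s: 47.9
ee_pos: [0.5285, 0.3384, 0.0671]
eef_rot: [3.141, -0.001, 1.599]
force: [-3.4, -3.3, 21.8]
grip_width: 0.0185
grip_force: 25.0
```

>>> apply_moves:
  deltas:
    - [190,0,0,0.1,0,0,0]
    - [170,0,0,0,0,0,0]
    - [150,0,0,0,0,0,0]
    - [120,0,0,0,0,0,0]
    - [90,0,0,0,0,0,0]
    - [60,0,0,0,0,0,0]
    - [60,0,0,0,0,0,0]
    - [60,0,0,0,0,0,0]

```text
time_s: 48.7
ee_pos: [0.5282, 0.3381, 0.0659]
eef_rot: [-3.141, 0.0, 1.599]
force: [0.2, 0.8, 0.5]
grip_width: 0.0713
grip_force: 0.0
```

>>> apply_moves:
  deltas:
    - [60,0,0,2,0,0,0]
    - [60,0,0,4,0,0,0]
    - [60,0,0,5,0,0,0]
    - [60,0,0,5,0,0,0]
    - [60,-4,-1,0,0,0,0]
    - [60,-4,-4,0,0,0,0]
    - [60,0,-5,0,0,0,0]
    - [60,0,-5,0,0,0,0]
    - [60,0,-5,0,0,0,0]
    - [60,0,0,0,0,0,0]

```text
time_s: 49.7
ee_pos: [0.4529, 0.1385, 0.2264]
eef_rot: [3.141, 0.001, 1.595]
force: [0.7, -0.0, -0.2]
grip_width: 0.0718
grip_force: 0.0
```

```bash
python3 st.py; python3 - <<'E'
from h import *
S=snap('scene','s8');t=snap('top','t8')
# tan (wood) pixels near the tin rim: measure without viewing
for n,c in(('scene',S),('top',t)):
    h=cv2.cvtColor(c['img'],cv2.COLOR_RGB2HSV); m=((h[:,:,0]>7)&(h[:,:,0]<24)&(h[:,:,1]>70)&(h[:,:,2]>60)).astype('uint8')
    u,v=proj(c,[.528,.338,.06]).astype(int); sub=m[v-25:v+25,u-25:u+25]
    k,l,st,ce=cv2.connectedComponentsWithStats(sub)
    print(n,(u,v),[(s.tolist(),(q+[u-25,v-25]).round(1).tolist()) for s,q in zip(st[1:],ce[1:]) if s[4]>2])
    for p in([.528,.338,.1],[.528,.338,.054],[.544,.338,.1],[.512,.338,.1],[.535,.338,.02]): print('  exp',p,proj(c,p).round(1))
    for r in sub: 
        if r.any(): print('   ',''.join('#' if q else '.' for q in r))
E
```

```text
t 49.7 pos [45.29 13.85 22.64] rot [3.141e+00 1.000e-03 1.595e+00] F [ 0.7 -0.  -0.2] w 71.8 gf 0.0
scene (np.int64(305), np.int64(285)) [([27, 10, 9, 20, 92], [311.0, 279.2]), ([19, 16, 8, 25, 99], [302.7, 288.3])]
  exp [0.528, 0.338, 0.1] [306.8 273.7]
  exp [0.528, 0.338, 0.054] [305.7 287.2]
  exp [0.544, 0.338, 0.1] [300.2 276.4]
  exp [0.512, 0.338, 0.1] [313.4 271. ]
  exp [0.535, 0.338, 0.02] [302.1 297.7]
    ................................#.................
    ...............................###................
    ...............................####...............
    ...............................#####..............
    ..............................######..............
    ..............................######..............
    ...................###........#####...............
    ...................###.......######...............
    ....................###......######...............
    ....................####.....#####................
    ....................####....######................
    ....................####....######................
    .................
[... 1774 characters left out ...]
...........####.........................
    .....................#####........................
    .....................#####........................
    .....................#####........................
    ......................#####.......................
    ......................######......................
    .......................#####......................
    .......................#####......................
    .......................#####......................
    .........................###......................
    .....................########.....................
    .....................########.....................
    .........................####.....................
```

```bash
python3 -c "
from station import ctrl
print(ctrl.hand_in())"
```

```text
the job is handed in; nothing more can be done
None
```

The job is handed in: all six compasses are sorted, with the four that fold lying folded in the red box and the two seized ones in the tin. The peg is clipped on the tin's +x wall (the side away from the robot), pushed down onto the rim and upright in the last camera check. It took about 50 s, and one early descent pressed the fingertips on the desk with about 44 N (over the 40 N limit if fingertips count as the gripper's body) because the tips sit about 33 mm higher than stated.

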